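# Stack printed gears on the curing fixture, close its jaw and lock the wing screw

### The arm

A 6-joint arm with a two-finger parallel gripper is mounted at the origin on the work surface. World frame = base frame: x ahead of the robot, y to its left, z up, the work surface at z = 0. Lengths are in m, angles in rad, forces in N, time in s.
With the tool pointing down it reaches from about 0.35 to 0.725 m from the base axis. Payload 6 kg.
Tool frame: the origin (TCP) lies where the fingers leave the gripper's body, on its centre line; the fingertips stand 73 mm ahead of it and the grasp point (between the pads) lies 54 mm ahead of it (manip.grip_depth is the distance from the TCP to the grasp point, in m); z points along the fingers, y is the direction in which the jaws open and shut (so a half turn about z gives the same grasp; the last joint's range is limited). The gripper opens to 85 mm and grips with 20 to 120 N. Pads are 22 mm wide; open, the fingers measure 114 mm over their backs; the gripper's body (76 mm by 85 mm) begins 54 mm behind the grasp point. The pads swing forward as they close: fully open they stand 13 mm farther back than shut.
Start: joints at [-0.972, 0.04, 0.085, 0, -1.615, -0.334], TCP at [0.157, -0.579, 0.304] pointing down, gripper open.
Joint ranges: [-2.56, 2.56], [-1.29, 2.01], [-1.08, 1.49], [-3.29, 1.98], [-2.81, -0.18], [-2.99, 2.99]. Speed limits (rad/s): [2.57, 2.57, 3.01, 3.14, 3.14, 3.14].

### API

Orientations are given as a unit quaternion [w, x, y, z].
In Python, from cell import manip, optics, ticket gives the robot as it stands.
- The arm moves only by the tool arm_command, never from a script. Its argument "series" is a list of rows, each an object of numbers: "tx", "ty", "tz": the shift along the tool's x, y, z in mm; "twist": the turn about the tool's z in degrees. In form: [{"tx": .., "ty": .., "tz": .., "twist": ..}, ...]. A call has 1 to 12 rows; each row is the pose to reach, as a shift and turn from the pose commanded when the call began, along the tool's axes at that moment; what a row does not reach only later rows make up. A row lasts 1/12 s, in which the tool goes at most 41.7 mm and 7.16 degrees, less where a joint would pass 70% of its speed; a pose out of reach is approached as far as the arm can. A call with a gripper value outside its range is refused whole. "hand" is the gripper command: -1 is shut, 1 is fully open, values between are in proportion, set as the call begins (left out, the last holds). The fingers move at their own pace and stop on an object; "force" is the grip in N (left out, the last holds). Time passes only in rows, so rows that repeat a pose let the fingers close. It gives the time, the measured TCP pose, the force and the opening at its end, in the units of the state.
- manip.get_obs(): the state, without advancing time (a new reading comes with each control period).
- optics.grab_frame(name): name is "scene" or "top" or "wrist"; returns a dict with "pixels" (480x640x3 uint8, blue, green, red), "mtx" (3x3 intrinsics, pixels), "k1" (the pictures are not rectified: a ray, as slopes to the right and down, at radius r is drawn at 1 + k1 r^2 times it, then the intrinsics apply), "world_from_camera" (4x4, takes a point from camera to world coordinates); the wrist camera has in their place "T_tool_cam" (4x4, takes a point from camera to tool coordinates, whose origin is the TCP and whose axes are the flange's). Camera axes: x right, y down, z forward; pixel columns grow to the right and rows downward; lengths in m; the calibration is good to about 2 mm. A picture is of the moment at which its call begins: read the wrist's pose just before it. There is no depth.
- ticket.finish_job(): hands the job in, once; it reports no verdict.
The state is a dict: "clock": time; "qpos": joint angles; "dq": joint speeds; "joint_torque": joint torques, N m; "position": TCP position; "tcp_rot": TCP orientation; "ft_force": force on the tool from outside, world axes, zero at the start; "torque": the same for the moment, N m; "finger_gap": finger opening in m.
Only numpy, scipy, OpenCV 4.12 (cv2) and the standard library are available. Lean on these libraries where they do the work, as an engineer would, in place of code of your own. Each camera call takes 0.05 s, during which the arm holds its last target. There are 200 camera calls.

### The job

Load the curing fixture: put the plain spacer tube on the spindle first, then every printed gear on the bench (one to three, in any order), then the steel cap, each sitting flat on the one below. Then slide the jaw against the gears until its sprung white pad is pushed in about half its travel, not all the way, let go, and turn the steel wing screw clockwise to its stop to lock it. The wings pass close to the brittle amber guard, so do not lean on that, and leave the other things on the bench where they are.

Things in the scene. Friction and masses are not known exactly. Their poses are not given: they have to be found in the camera images.
- fixture: Fixed aluminium base plate, 145 (x) by 275 (y) by 18 mm high, lying on the bench, carrying a steel spindle, a sliding jaw, a wing screw and an amber guard. Origin at bench level. In its frame (mm): plate spans x -85 to 60, y -150 to 125; spindle axis at x 0, y 75; jaw slides along +y towards the spindle on the line x = 0; wing screw axis at x -45, y -100, on a 26 mm thick pillar whose top is at height 72. Its position and yaw (within 0.2 rad) vary.
- seat (a point): Foot of the spindle, on the axis, at the top face of the base plate (18 mm above the bench); axes as the fixture's, z up. The spindle is a fixed upright steel pin of 16 mm diameter whose tip is 72 mm above this point; its last 8 mm taper to 9 mm.
- spacer: Loose plain aluminium tube, outside diameter 40, bore 20, 30 mm tall, about 75 g, standing upright on the bench. Origin at the centre of its underside, z along its axis. Narrower and taller than the gears; goes on the spindle first so that the gears come level with the pad.
- gear1: Loose grey resin-printed gear blank with fine ribs, outside diameter 56, bore 20, 10 mm thick, about 30 g, lying flat. Origin at the centre of its underside, z along its axis. May be absent; the gears are alike.
- gear2: Loose grey resin-printed gear blank with fine ribs, outside diameter 56, bore 20, 10 mm thick, about 30 g, lying flat. Origin at the centre of its underside, z along its axis. May be absent; the gears are alike.
- gear3: Loose grey resin-printed gear blank with fine ribs, outside diameter 56, bore 20, 10 mm thick, about 30 g, lying flat. Origin at the centre of its underside, z along its axis. May be absent; the gears are alike.
- cap: Loose steel cap, about 180 g: a flange of 46 mm diameter and 10 mm thick with a collar of 32 mm diameter and 16 mm tall on top (26 mm in all), bore 20 right through; lies on its flange, collar up. Origin at the centre of its underside, z along its axis. Goes on last.
- jaw (a joint): Position of the sliding jaw in m: 0 fully open, grows as it slides towards the spindle (fixture +y), to 0.058. It stays where it is left and takes about 6 N to slide. With gears on the spindle its pad begins to touch them at about 0.042 (give or take 2 mm) and is at mid travel at about 0.048; beyond about 0.054 the pad bottoms.
- jaw_tab (a point): Top centre of the jaw's upright black finger tab, 104 mm above the bench; the tab is 12 mm thick along the slide, 34 mm wide across it, and its uppermost 50 mm are free to pinch; axes as the fixture's. The pad's face is 60 mm ahead of it along +y when the pad is out.
- pad (a joint): How far the sprung white pad on the front of the jaw is pushed back into it, in m: 0 free, 0.012 bottomed; spring 400 N/m. The pad is 40 mm wide and spans 46 to 80 mm above the bench, so it meets the gears (not the spacer or cap).
- pad_face (a point): Centre of the pad's front face, 63 mm above the bench; the pad faces fixture +y.
- wing (a joint): Turn of the wing screw in rad: grows clockwise seen from above; 0 loose, stop at 2.6 (locked). Friction torque about 0.06 N m; it stays where it is left.
- wing_mid (a point): Top centre of the wing screw, on its upright axis, 102 mm above the bench. x runs along the wings, z is up. The wings are one upright steel bar 54 mm long (27 either side of the axis), 8 mm thick and 28 mm tall, with the pillar 2 mm below. Pinch it across its thickness with the fingers only partly open (about 30 mm), since the guard is near, and regrasp as needed.
- guard: Brittle upright amber panel fixed on the fixture, 90 mm along fixture x, 5 mm thick, its top 100 mm above the bench, on the -y side of the wing screw; its face is 33 mm from the screw's axis, so the wings pass it by 6 mm. Origin at the centre of its foot. It must not be pushed by the arm or fingers.
- bracket: Bystander: small grey printed L-bracket, 46 by 30 mm, 36 mm tall, lying among the work pieces. Origin at its underside.
- glue: Bystander: small yellow bottle, 28 mm diameter, 95 mm tall. Origin under its centre.
- alcohol: Bystander: white bottle with red cap, 70 mm diameter, 170 mm tall. Origin under its centre.
- resin_jar: Bystander: amber jar, 64 mm diameter, 90 mm tall. Origin under its centre.
- beaker: Bystander: steel beaker, 72 mm diameter, 85 mm tall. Origin under its centre.
- scraper: Bystander: flat scraper, 200 mm long, lying on the far side of the bench.

How it is judged:
On the way, in this order (a step that is already met when the one before it is completed fails the run):
1. the spacer sits on the base plate on the spindle (horizontal distance between spacer and seat below 0.004 m and angle between spacer's own z axis and vertical below 0.1 rad and z of spacer in the frame of seat below 0.004 m), for 0.2 s.
2. every gear present lies on the spindle above the spacer (all of step 1 and horizontal distance between each of gear1, gear2, gear3 and seat below 0.004 m and angle between each of gear1, gear2, gear3's own z axis and vertical below 0.1 rad and z of gear1 in the frame of seat between 0.027 and 0.054 m and z of gear2 in the frame of seat between 0.027 and 0.054 m and z of gear3 in the frame of seat between 0.027 and 0.054 m), for 0.2 s.
3. the cap sits on the topmost gear (all of step 2 and horizontal distance between cap and seat below 0.004 m and angle between cap's own z axis and vertical below 0.1 rad and z of cap in the frame of gear1 above 0.007 m and z of cap in the frame of gear2 above 0.007 m and z of cap in the frame of gear3 above 0.007 m and (z of cap in the frame of gear1 below 0.0135 m or z of cap in the frame of gear2 below 0.0135 m or z of cap in the frame of gear3 below 0.0135 m)), for 0.2 s.
4. the jaw presses the gears with its pad about half pushed in (value of joint pad between 0.003 and 0.009 m), for 0.3 s.
5. the wing screw is turned clockwise to its stop (value of joint wing above 2.35 rad), for 0.2 s.
At the end, for the whole second after the job is handed in: Spacer on the base plate, every gear present above it and the cap resting on the topmost gear, all within 4 mm of the spindle's axis, level within 0.1 rad and at rest; the pad pushed in by 3 to 9 mm of its 12; the wing screw at 2.35 rad or more of its 2.6 (all of step 3 and all of step 4 and value of joint wing above 2.35 rad and linear speed of each of spacer, cap, gear1, gear2, gear3 below 0.02 m/s); the robot touches nothing.
It fails at once if the amber guard is pushed with more than 10 N by the fingers or arm (contact force between guard and the fingers above 10 N or contact force between guard and the arm above 10 N).
It fails at once if the pad is driven to the end of its travel (value of joint pad above 0.0117 m).
It fails at once if a bystander is moved by more than 5 cm (distance of any of bracket, glue, alcohol, resin_jar, beaker, scraper from where it was at the start of the episode above 0.05 m).
It fails at once if a standing bystander is knocked over (angle between any of glue, alcohol, resin_jar, beaker's own z axis and vertical above 0.6 rad).
Of gear1, gear2, gear3 only 1 to 3 are there at a start; the rules pass over those that are not, and their reading is None.
At some moment in a run one of spacer, cap, gear1, gear2, gear3 may be knocked a few centimetres aside while the robot is not near it.
Once in a run the grip may slacken for a moment while it holds something.
It also fails if it takes over 210 s, if anything falls off the work surface, if the arm or the gripper's body presses on something with over 40 N, if the wrist force passes 120 N, or if a joint passes its speed limit or range.

## Working session

There is one attempt and no reset: what is moved stays moved. The work goes in short steps, Python scripts to look and compute and a tool call to move; the robot and the scene stay as the last step left them, time stands still between calls to the robot, and variables do not carry over. Pictures are saved under pics/ and viewed, about 12 in all and at most 16, crops included, and the job is handed in when it is done.

Besides the shell and the picture viewer there is one more tool, called after "Emit:" in YAML: its name, and indented under it one key for each argument. arm_command: Moves the arm, as the interface text tells. Its arguments: {"type":"object","properties":{"series":{"type":"array","items":{"type":"object","properties":{"tx":{"type":"number"},"ty":{"type":"number"},"tz":{"type":"number"},"twist":{"type":"number"}}}},"hand":{"type":"number"},"force":{"type":"number"}},"required":["series"]}

```bash
ls; mkdir -p pics
cat > h.py <<'E'
import numpy as np, cv2
from cell import manip, optics, ticket
from scipy.spatial.transform import Rotation as R
def rot(q): return R.from_quat([q[1],q[2],q[3],q[0]]).as_matrix()
def grab(name):
    o=manip.get_obs(); f=optics.grab_frame(name)
    if name=="wrist":
        T=np.eye(4);T[:3,:3]=rot(o["tcp_rot"]);T[:3,3]=o["position"]
        f["W"]=T@np.array(f["T_tool_cam"])
    else: f["W"]=np.array(f["world_from_camera"])
    return f
def ray(f,uv):
    K=np.array(f["mtx"]);d=np.array([(uv[0]-K[0,2])/K[0,0],(uv[1]-K[1,2])/K[1,1]]);s=d.copy()
    for _ in range(20): s=d/(1+f["k1"]*(s@s))
    return f["W"][:3,3],f["W"][:3,:3]@np.array([s[0],s[1],1])
def onz(f,uv,z):
    o,d=ray(f,uv);return o+d*(z-o[2])/d[2]
def proj(f,p):
    K=np.array(f["mtx"]);c=np.linalg.inv(f["W"])@np.append(p,1);s=c[:2]/c[2];s=s*(1+f["k1"]*(s@s))
    return s[0]*K[0,0]+K[0,2],s[1]*K[1,1]+K[1,2]
E
python3 - <<'E'
from h import *
for n in("top","scene"):
    f=grab(n);cv2.imwrite(f"pics/{n}0.png",f["pixels"]);print(n,f["mtx"],f["k1"],f["W"].round(3).tolist())
o=manip.get_obs();print(o)
print(dir(manip),manip.grip_depth)
E
```

```text
pics
top [[497.14486292   0.         327.29949449]
 [  0.         497.14486292 234.73450178]
 [  0.           0.           1.        ]] -0.14326852529919504 [[0.026, -0.989, 0.146, 0.451], [-1.0, -0.028, -0.01, 0.02], [0.014, -0.145, -0.989, 1.16], [0.0, 0.0, 0.0, 1.0]]
scene [[520.44843712   0.         326.98114546]
 [  0.         520.44843712 237.27327394]
 [  0.           0.           1.        ]] -0.029677081210116463 [[-0.326, 0.779, -0.535, 1.189], [0.945, 0.274, -0.176, 0.192], [0.009, -0.564, -0.826, 0.979], [0.0, 0.0, 0.0, 1.0]]
{'clock': 0.1, 'qpos': array([-9.72308866e-01,  4.07762381e-02,  8.38968914e-02, -4.00522265e-04,
       -1.61550103e+00, -3.33697946e-01]), 'dq': array([-0.00098708, -0.00142656,  0.00107131,  0.00111648, -0.00010034,
       -0.00155891]), 'joint_torque': array([-4.97576882e-03, -3.69342327e+01,  3.48282301e+01,  6.95182890e+00,
       -4.58409515e-03, -2.29892368e-05]), 'position': array([ 0.15705255, -0.57889438,  0.30295869]), 'tcp_rot': array([-1.77207619e-04, -1.32016989e-01,  9.91247117e-01,  7.97449421e-04]), 'ft_force': array([ 0.13449164, -0.53813268, -0.21179333]), 'torque': array([-0.05497884,  0.01821521,  0.00281237]), 'finger_gap': 0.08515003496645224}
['Unreachable', '__class__', '__delattr__', '__dict__', '__dir__', '__doc__', '__eq__', '__format__', '__ge__', '__getattribute__', '__getstate__', '__gt__', '__hash__', '__init__', '__init_subclass__', '__le__', '__lt__', '__module__', '__ne__', '__new__', '__reduce__', '__reduce_ex__', '__repr__', '__setattr__', '__sizeof__', '__str__', '__subclasshook__', '__weakref__', 'get_obs', 'grip_depth'] 0.0539
```

View pics/top0.png

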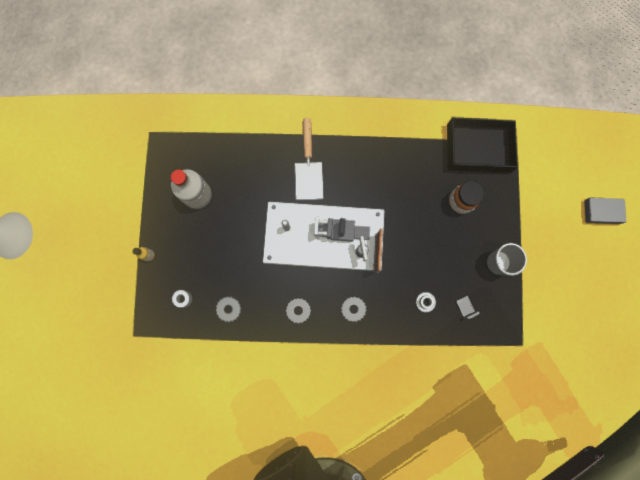

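View pics/scene0.png

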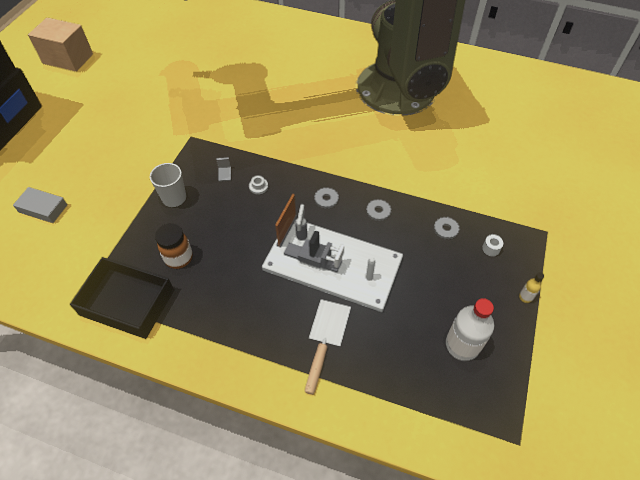

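Top view: spacer (181,298), gears (228,309), (298,310) and (353,309), cap (426,301), bracket (467,307). On the fixture: spindle (285,225), tab (342,227), wing (362,248), guard (379,250). I'll measure these now.

```bash
cat > meas.py <<'E'
from h import *
def blobs(f,pts,z,show=True):
    # bright low-saturation blobs near given world points
    hsv=cv2.cvtColor(f["pixels"],cv2.COLOR_BGR2HSV)
    m=((hsv[...,2]>75)&(hsv[...,1]<70)).astype(np.uint8)
    cs,h=cv2.findContours(m,cv2.RETR_EXTERNAL,cv2.CHAIN_APPROX_NONE)
    return m,cs
E
python3 - <<'E'
from meas import *
for n,zs in (("top",None),("scene",None)):
    f=grab(n);m,cs=blobs(f,None,0)
    for c in cs:
        a=cv2.contourArea(c)
        if a<120 or a>12000: continue
        (u,v),s,ang=cv2.minAreaRect(c)
        w=onz(f,(u,v),0.01)
        if not(0.1<w[0]<0.9 and abs(w[1])<0.6): continue
        hull=np.array([onz(f,p[0].astype(float),0.01)[:2] for p in c])
        (cx,cy),r=cv2.minEnclosingCircle(hull.astype(np.float32))
        print(n,int(u),int(v),int(a),"c@.01",w[:2].round(4),"encl",round(cx,4),round(cy,4),round(r,4))
        if a>3000:
            pl=np.array([onz(f,p[0].astype(float),0.018)[:2] for p in cv2.convexHull(c)],np.float32)
            print("plate",cv2.minAreaRect(pl*1000))
E
python3 - <<'E'
import cv2
a=cv2.imread('pics/top0.png')[190:340,120:480]
cv2.imwrite('pics/c1.png',cv2.resize(a,(800,333),interpolation=cv2.INTER_CUBIC))
E
```

```text
top 298 310 496 c@.01 [0.4442 0.0708] encl 0.4432 0.0712 0.0303
top 466 307 265 c@.01 [ 0.4576 -0.3205] encl 0.4595 -0.3233 0.0308
top 353 308 494 c@.01 [ 0.451  -0.0565] encl 0.4505 -0.0559 0.0302
top 228 309 488 c@.01 [0.4413 0.2322] encl 0.4417 0.2322 0.0303
top 426 302 319 c@.01 [ 0.4695 -0.2247] encl 0.4703 -0.2237 0.0248
top 181 298 291 c@.01 [0.4626 0.3437] encl 0.461 0.3435 0.025
top 510 259 788 c@.01 [ 0.5746 -0.4298] encl 0.5756 -0.4313 0.0407
top 323 235 7164 c@.01 [0.6175 0.0162] encl 0.618 0.017 0.156
plate ((616.9454345703125, 16.577369689941406), (278.6395263671875, 151.01019287109375), 87.48603820800781)
top 191 189 952 c@.01 [0.7206 0.3356] encl 0.7213 0.338 0.0545
top 309 175 1111 c@.01 [0.7633 0.0556] encl 0.7606 0.0563 0.0655
top 280 139 198 c@.01 [0.8502 0.1288] encl 0.8528 0.129 0.054
scene 468 333 1727 c@.01 [0.6883 0.3299] encl 0.6851 0.3311 0.0643
scene 329 322 1309 c@.01 [0.7568 0.0577] encl 0.7552 0.0571 0.0558
scene 528 293 123 c@.01 [0.5546 0.434 ] encl 0.5511 0.435 0.0222
scene 177 256 250 c@.01 [ 0.7171 -0.31  ] encl 0.7095 -0.3165 0.0358
scene 492 244 337 c@.01 [0.4563 0.3421] encl 0.4557 0.3424 0.0319
scene 446 226 411 c@.01 [0.4415 0.2341] encl 0.4427 0.2325 0.0319
scene 333 255 7438 c@.01 [0.6025 0.0151] encl 0.5988 0.0192 0.1648
plate ((599.2337036132812, 18.21117401123047), (277.1551513671875, 198.0223846435547), 87.6278305053711)
scene 378 208 391 c@.01 [0.4443 0.0729] encl 0.4447 0.0719 0.0322
scene 326 197 369 c@.01 [ 0.4516 -0.0552] encl 0.452 -0.0555 0.032
scene 257 184 272 c@.01 [ 0.4707 -0.2233] encl 0.4703 -0.2255 0.0308
scene 170 184 1114 c@.01 [ 0.5391 -0.4248] encl 0.5398 -0.4279 0.0725
scene 223 168 249 c@.01 [ 0.4498 -0.3244] encl 0.4507 -0.3257 0.0406
```

View pics/c1.png

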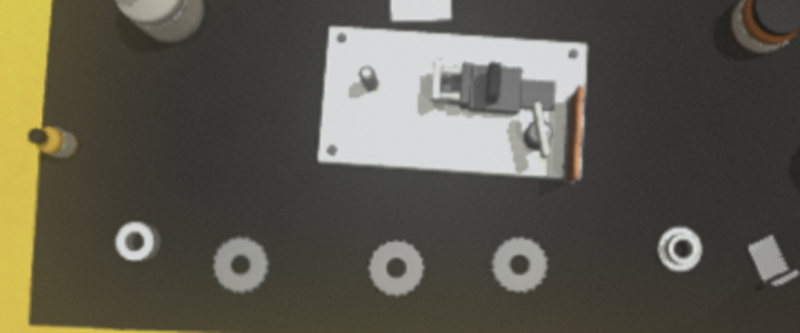

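```bash
cat >> h.py <<'E'
def yaw(o=None):
    o=o or manip.get_obs(); y=rot(o["tcp_rot"])[:,1]; return np.degrees(np.arctan2(y[1],y[0]))-90
def to(x,y,z,yw=None,o=None):
    o=o or manip.get_obs(); M=rot(o["tcp_rot"]); d=M.T@(np.array([x,y,z])-o["position"])*1000
    t=0 if yw is None else yaw(o)-yw
    print("tool shift",d.round(1),"twist",round(t,2))
E
python3 - <<'E'
from h import *
f=grab("top")
print(np.array(optics.grab_frame("wrist")["T_tool_cam"]).round(3).tolist())
g=cv2.cvtColor(f["pixels"],cv2.COLOR_BGR2GRAY)
P={}
for n,(u,v) in dict(a=(341,38),b=(572,54),c=(332,150)).items():
    u=int(u/2.222+120);v=int(v/2.222+190)
    w=g[v-4:v+5,u-4:u+5].astype(float);k=np.clip(w.max()-40-w,0,None)
    yy,xx=np.mgrid[v-4:v+5,u-4:u+5];uv=((xx*k).sum()/k.sum(),(yy*k).sum()/k.sum())
    P[n]=onz(f,uv,.018);print(n,np.round(uv,1),P[n][:2].round(4))
d=P['a']-P['b'];print("len",np.linalg.norm(d),"yaw from ab",np.degrees(np.arctan2(-d[0],d[1])))
d=P['a']-P['c'];print("len",np.linalg.norm(d),"yaw from ca",np.degrees(np.arctan2(d[1],d[0])))
c=(P['b']+P['c'])/2;print("centre",c)
# tips
for n,uv in dict(spindle=(367,70),tab=(494,67)).items():
    u=uv[0]/2.222+120,uv[1]/2.222+190
    print(n,onz(f,u,.09 if n=="spindle" else .104))
to(.5,-.1,.33,0)
to(.5,.04,.33,0)
E
```

```text
[[-0.0, -0.948, -0.319, 0.082], [1.0, -0.0, -0.0, 0.0], [0.0, -0.319, 0.948, -0.07], [0.0, 0.0, 0.0, 1.0]]
a [273.3 206.7] [0.6821 0.1366]
b [377.3 213.9] [ 0.672  -0.1076]
c [268.8 257.3] [0.5629 0.1419]
len 0.2444285674269526 yaw from ab -2.365504193827758
len 0.11938418360166429 yaw from ca -2.5142353255563057
centre [0.61745158 0.01712409 0.018     ]
spindle [0.63541342 0.10179809 0.09      ]
tab [ 0.63948214 -0.02240876  0.104     ]
tool shift [-456.4  372.6  -26.3] twist 15.17
tool shift [-493.   507.7  -26.2] twist 15.17
```

```bash
python3 -c "
from h import *
to(.56,.06,.34,0)"
```

```text
tool shift [-556.1  511.3  -36.2] twist 15.17
```

Emit:
arm_command:
  series:
    - {"tx":-30,"ty":28,"tz":-4}
    - {"tx":-60,"ty":55,"tz":-8}
    - {"tx":-90,"ty":83,"tz":-12}
    - {"tx":-120,"ty":110,"tz":-16}
    - {"tx":-150,"ty":138,"tz":-20}
    - {"tx":-180,"ty":165,"tz":-24}
    - {"tx":-210,"ty":193,"tz":-28}
    - {"tx":-240,"ty":220,"tz":-32}
    - {"tx":-270,"ty":248,"tz":-36}
    - {"tx":-300,"ty":275,"tz":-36}
    - {"tx":-330,"ty":303,"tz":-36}
    - {"tx":-340,"ty":312,"tz":-36}
  hand: 1

```text
$.series[0]: bad value
```

Emit:
arm_command:
  series:
    - {"tx":-30,"ty":28,"twist":3}
    - {"tx":-60,"ty":55,"twist":6}
    - {"tx":-90,"ty":83,"twist":9}
    - {"tx":-120,"ty":110,"twist":12}
    - {"tx":-150,"ty":138,"twist":15}
    - {"tx":-180,"ty":165,"twist":15.2}
    - {"tx":-205,"ty":190,"twist":15.2}
    - {"tx":-216,"ty":199,"twist":15.2}
    - {"tx":-216,"ty":199,"twist":15.2}
    - {"tx":-216,"ty":199,"twist":15.2}

```text
$.series[0]: bad value
```

Run:
```python
from h import *
f=grab("wrist");cv2.imwrite("pics/w1.png",f["pixels"]);np.save("w1.npy",f["W"])
o=manip.get_obs();print(o["position"],yaw(),o["clock"],f["mtx"],f["k1"])
for p in [(.6337,.104,.018),(.6354,.1018,.09),(.6337,.104,.09)]: print(proj(f,p))
to(.462,.342,.20,0)
```

```text
[ 0.15706231 -0.57902404  0.30363915] 15.173263484397154 0.35 [[335.95839781   0.         321.11322648]
 [  0.         335.95839781 240.78450637]
 [  0.           0.           1.        ]] -0.044754055056397485
(np.float64(610.7767545931937), np.float64(549.7240028602401))
(np.float64(638.1807518087304), np.float64(594.8579672193482))
(np.float64(639.773420791551), np.float64(594.322793223718))
tool shift [-535.4  809.1  104. ] twist 15.17
```

View pics/w1.png

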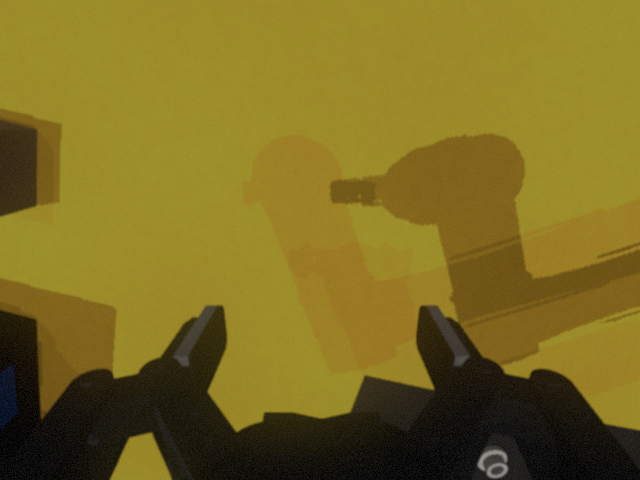

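The calls were refused, apparently because every row needs all four numbers. The picture shows only the start pose, with the fingers at the bottom. I'll resend.

Emit:
arm_command:
  series:
    - {"tx":-30,"ty":28,"tz":-4,"twist":0}
    - {"tx":-60,"ty":55,"tz":-8,"twist":0}
    - {"tx":-90,"ty":83,"tz":-12,"twist":0}
    - {"tx":-120,"ty":110,"tz":-16,"twist":0}
    - {"tx":-150,"ty":138,"tz":-20,"twist":0}
    - {"tx":-180,"ty":165,"tz":-24,"twist":0}
    - {"tx":-210,"ty":193,"tz":-28,"twist":0}
    - {"tx":-240,"ty":220,"tz":-32,"twist":0}
    - {"tx":-270,"ty":248,"tz":-36,"twist":0}
    - {"tx":-300,"ty":275,"tz":-36,"twist":0}
    - {"tx":-330,"ty":303,"tz":-36,"twist":0}
    - {"tx":-340,"ty":312,"tz":-36,"twist":0}
  hand: 1

```text
clock: 1.35
position: [0.4052, -0.1853, 0.3397]
tcp_rot: [0.0, -0.134, 0.991, 0.001]
ft_force: [-1.5, -1.2, -0.2]
finger_gap: 0.0854
```

Emit:
arm_command:
  series:
    - {"tx":-30,"ty":28,"tz":0,"twist":3}
    - {"tx":-60,"ty":55,"tz":0,"twist":6}
    - {"tx":-90,"ty":83,"tz":0,"twist":9}
    - {"tx":-120,"ty":110,"tz":0,"twist":12}
    - {"tx":-150,"ty":138,"tz":0,"twist":15}
    - {"tx":-180,"ty":165,"tz":0,"twist":15.2}
    - {"tx":-205,"ty":190,"tz":0,"twist":15.2}
    - {"tx":-216,"ty":199,"tz":0,"twist":15.2}
    - {"tx":-216,"ty":199,"tz":0,"twist":15.2}
    - {"tx":-216,"ty":199,"tz":0,"twist":15.2}

```text
clock: 2.18
position: [0.5601, 0.0601, 0.3393]
tcp_rot: [-0.001, -0.0, 1.0, -0.0]
ft_force: [0.3, -0.2, 0.0]
finger_gap: 0.0854
```

Run:
```python
from h import *
f=grab("wrist");cv2.imwrite("pics/w2.png",f["pixels"]);np.save("w1.npy",f["W"])
o=manip.get_obs();print(o["position"],yaw(),o["clock"],f["mtx"],f["k1"])
for p in [(.6337,.104,.018),(.6354,.1018,.09),(.6337,.104,.09)]: print(proj(f,p))
to(.462,.342,.20,0)
```

```text
[0.55983788 0.05935087 0.33990928] -0.023257856863125426 2.2333 [[335.95839781   0.         321.11322648]
 [  0.         335.95839781 240.78450637]
 [  0.           0.           1.        ]] -0.044754055056397485
(np.float64(355.9986338941408), np.float64(259.3533144180099))
(np.float64(360.5153673570129), np.float64(286.18914601696383))
(np.float64(362.6710943829472), np.float64(284.72398802227565))
tool shift [ 97.9 282.7 139.8] twist -0.02
```

View pics/w2.png

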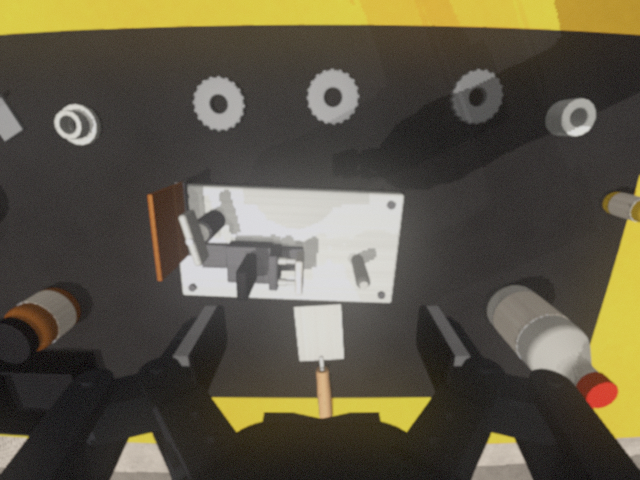

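Wrist view: spindle tip ≈(363,285), foot ≈(354,257), gears (218,103), (332,97) and (477,96), spacer (577,117), cap (72,123). This agrees with my estimate, so I'll refine it.

```bash
cat > wm.py <<'E'
from h import *
def dark(f,u,v,z,w=6):
    g=cv2.cvtColor(f["pixels"],cv2.COLOR_BGR2GRAY);p=g[v-w:v+w+1,u-w:u+w+1].astype(float)
    k=np.clip(0.5*(p.max()+p.min())-p,0,None);yy,xx=np.mgrid[v-w:v+w+1,u-w:u+w+1]
    uv=((xx*k).sum()/k.sum(),(yy*k).sum()/k.sum());return uv,onz(f,uv,z)
def ring(f,u,v,z,thr=70,sat=70):
    hsv=cv2.cvtColor(f["pixels"],cv2.COLOR_BGR2HSV)
    m=((hsv[...,2]>thr)&(hsv[...,1]<sat)).astype(np.uint8)
    cs,_=cv2.findContours(m,cv2.RETR_EXTERNAL,cv2.CHAIN_APPROX_NONE)
    c=min(cs,key=lambda c:abs(cv2.pointPolygonTest(c,(float(u),float(v)),True)) if cv2.contourArea(c)>100 else 1e9)
    w=np.array([onz(f,p[0].astype(float),z)[:2]for p in c],np.float32)
    return cv2.fitEllipse(w*1000)
E
python3 - <<'E'
from wm import *
f=dict(np.load("x.npz")) if 0 else {"pixels":cv2.imread("pics/w2.png"),"W":np.load("w1.npy"),"mtx":[[335.958,0,321.113],[0,335.958,240.785],[0,0,1]],"k1":-0.044754}
for n,u,v in (("A",218,103),("B",332,97),("C",477,96)):
    uv,p=dark(f,u,v,.01,10);e=ring(f,u+15,v,.01,60);print(n,np.round(uv,1),p[:2].round(4),np.round(e[0],1),np.round(e[1],1))
for u,v in ((391,205),(381,294),(193,287)):
    print(dark(f,u,v,.018,5)[1][:2].round(4))
for u,v in ((578,117),): print("spacer bore",dark(f,u,v,.03,6)[1][:2].round(4))
for u,v in ((70,124),): print("cap bore",dark(f,u,v,.026,6)[1][:2].round(4))
for uv in((363,285),(358,258)): print("tip",onz(f,uv,.09),"foot",onz(f,uv,.018))
a=f["pixels"];cv2.imwrite("pics/c2.png",cv2.resize(np.hstack([a[235:305,330:400],a[90:160,40:110],a[85:155,545:615]]),None,fx=3.8,fy=3.8,interpolation=cv2.INTER_CUBIC))
E
```

```text
A [218.  103.6] [ 0.4506 -0.0547] [603.9   2.1] [439.1 559.3]
B [332.3  96.7] [0.4441 0.0726] [603.9   2.1] [439.1 559.3]
C [476.7  96.5] [0.4424 0.2335] [441.1 233.2] [57.4 58.4]
[0.5637 0.1432]
[0.6829 0.1381]
[ 0.6721 -0.1068]
spacer bore [0.4617 0.341 ]
cap bore [ 0.47 -0.22]
tip [0.63402007 0.10435928 0.09      ] foot [0.66918536 0.1142302  0.018     ]
tip [0.60357833 0.0980059  0.09      ] foot [0.63188007 0.10644436 0.018     ]
```

View pics/c2.png

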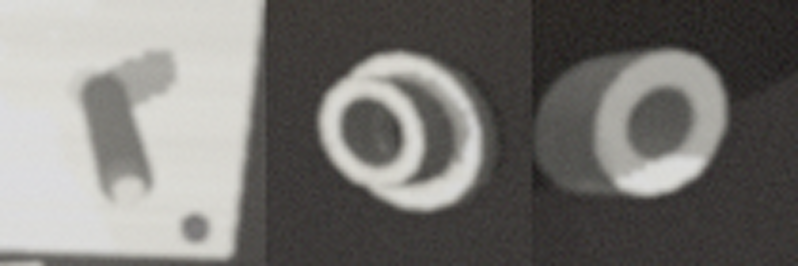

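Emit:
arm_command:
  series:
    - {"tx":12,"ty":35,"tz":14,"twist":0}
    - {"tx":24,"ty":70,"tz":28,"twist":0}
    - {"tx":36,"ty":105,"tz":42,"twist":0}
    - {"tx":48,"ty":140,"tz":56,"twist":0}
    - {"tx":60,"ty":175,"tz":70,"twist":0}
    - {"tx":72,"ty":210,"tz":90,"twist":0}
    - {"tx":84,"ty":245,"tz":115,"twist":0}
    - {"tx":95,"ty":272,"tz":135,"twist":0}
    - {"tx":98,"ty":283,"tz":140,"twist":0}
    - {"tx":98,"ty":283,"tz":150,"twist":0}
    - {"tx":98,"ty":283,"tz":160,"twist":0}

```text
clock: 3.15
position: [0.4625, 0.3422, 0.1806]
tcp_rot: [0.001, 0.0, 1.0, 0.001]
ft_force: [0.9, -0.2, 0.7]
finger_gap: 0.0856
```

Run:
```python
from h import *
f=grab("wrist");cv2.imwrite("pics/w3.png",f["pixels"])
o=manip.get_obs();print(o["position"],yaw())
print(proj(f,(.462,.342,.03)))
to(.462,.342,.082,0)
```

```text
[0.46206922 0.34130068 0.17796364] -0.08578992713130162
(np.float64(319.9431076315359), np.float64(250.50565649004824))
tool shift [-0.1  0.8 96. ] twist -0.09
```

View pics/w3.png

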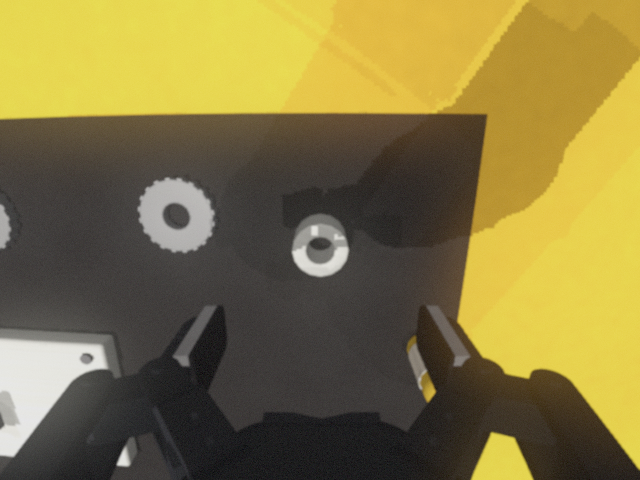

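The spacer's top ring is centred at ≈(320,250), as predicted. Now to descend and grip.

Emit:
arm_command:
  series:
    - {"tx":0,"ty":1,"tz":25,"twist":0}
    - {"tx":0,"ty":1,"tz":50,"twist":0}
    - {"tx":0,"ty":1,"tz":75,"twist":0}
    - {"tx":0,"ty":1,"tz":90,"twist":0}
    - {"tx":0,"ty":1,"tz":96,"twist":0}
    - {"tx":0,"ty":1,"tz":96,"twist":0}
  hand: 1

```text
clock: 3.7
position: [0.4624, 0.3421, 0.0831]
tcp_rot: [-0.001, 0.001, 1.0, -0.001]
ft_force: [-0.5, 0.8, 0.9]
finger_gap: 0.0853
```

Emit:
arm_command:
  series:
    - {"tx":0,"ty":0,"tz":0,"twist":0}
    - {"tx":0,"ty":0,"tz":0,"twist":0}
    - {"tx":0,"ty":0,"tz":0,"twist":0}
    - {"tx":0,"ty":0,"tz":0,"twist":0}
    - {"tx":0,"ty":0,"tz":0,"twist":0}
    - {"tx":0,"ty":0,"tz":0,"twist":0}
    - {"tx":0,"ty":0,"tz":0,"twist":0}
    - {"tx":0,"ty":0,"tz":0,"twist":0}
    - {"tx":0,"ty":0,"tz":0,"twist":0}
    - {"tx":0,"ty":0,"tz":0,"twist":0}
  hand: -1
  force: 50

```text
clock: 4.53
position: [0.4627, 0.3443, 0.0856]
tcp_rot: [0.001, 0.0, 1.0, 0.001]
ft_force: [-0.6, -0.0, 6.9]
finger_gap: 0.0377
```

Emit:
arm_command:
  series:
    - {"tx":0,"ty":0,"tz":-25,"twist":0}
    - {"tx":0,"ty":0,"tz":-50,"twist":0}
    - {"tx":0,"ty":0,"tz":-75,"twist":0}
    - {"tx":0,"ty":0,"tz":-98,"twist":0}
    - {"tx":0,"ty":0,"tz":-98,"twist":0}

```text
clock: 4.95
position: [0.4634, 0.3449, 0.1878]
tcp_rot: [0.003, 0.0, 1.0, 0.003]
ft_force: [0.3, 0.9, 0.5]
finger_gap: 0.0379
```

Run:
```python
from h import *
o=manip.get_obs();print(o["position"],yaw(),o["finger_gap"])
f=grab("wrist");cv2.imwrite("pics/w4.png",f["pixels"]);np.save("w4.npy",f["W"])
to(.634,.1045,.18,0)
```

```text
[0.46344568 0.34488641 0.18783106] 0.0003544201328224972 0.03785257980371542
tool shift [-171.3 -240.1    4.5] twist -0.01
```

View pics/w4.png

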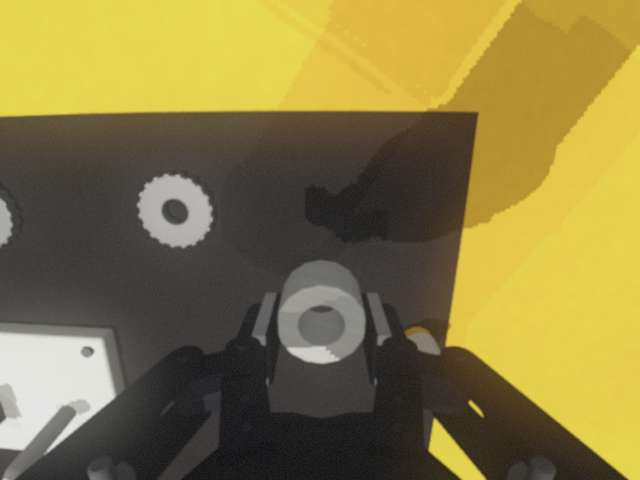

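Run:
```python
from h import *
f=grab("wrist");o=manip.get_obs();p=onz(f,(322,324.5),o["position"][2]-.0556)
M=rot(o["tcp_rot"]);print("spacer in tool mm",M.T@(p-o["position"])*1000, np.linalg.norm(onz(f,(278,324.5),o["position"][2]-.0556)-onz(f,(366,324.5),o["position"][2]-.0556)))
off=p[:2]-o["position"][:2]
to(.634-off[0],.1045-off[1],.185,0)
```

```text
spacer in tool mm [-0.57806086  1.47463612 55.60315777] 0.038722296627386465
tool shift [-171.5 -241.1   -2.8] twist -0.03
```

Emit:
arm_command:
  series:
    - {"tx":-20,"ty":-28,"tz":-2,"twist":0}
    - {"tx":-40,"ty":-56,"tz":-4,"twist":0}
    - {"tx":-60,"ty":-84,"tz":-4,"twist":0}
    - {"tx":-80,"ty":-112,"tz":-4,"twist":0}
    - {"tx":-100,"ty":-140,"tz":-4,"twist":0}
    - {"tx":-120,"ty":-168,"tz":-4,"twist":0}
    - {"tx":-140,"ty":-196,"tz":-4,"twist":0}
    - {"tx":-155,"ty":-218,"tz":-4,"twist":0}
    - {"tx":-168,"ty":-236,"tz":-4,"twist":0}
    - {"tx":-171.5,"ty":-240.7,"tz":-4,"twist":0}
    - {"tx":-171.5,"ty":-240.7,"tz":-4,"twist":0}
    - {"tx":-171.5,"ty":-240.7,"tz":-4,"twist":0}

```text
clock: 6.05
position: [0.6329, 0.103, 0.1844]
tcp_rot: [-0.001, 0.0, 1.0, -0.0]
ft_force: [-0.4, 0.9, -1.2]
finger_gap: 0.038
```

Run:
```python
from h import *
o=manip.get_obs();print(o["position"],yaw(),o["finger_gap"],o["ft_force"])
f=grab("wrist");cv2.imwrite("pics/w5.png",f["pixels"])
print(proj(f,(.634,.1045,.09)),proj(f,(.634,.1045,.018)))
to(.6335,.1035,.1036,0)
```

```text
[0.63289689 0.10304022 0.18438005] -0.057247044458762275 0.03798873711767982 [-0.40534279  0.85980863 -1.19927728]
(np.float64(323.0617195823846), np.float64(289.9363922040924)) (np.float64(322.58129447834295), np.float64(246.00609733318754))
tool shift [-0.8 -0.1 81.3] twist -0.0
```

View pics/w5.png

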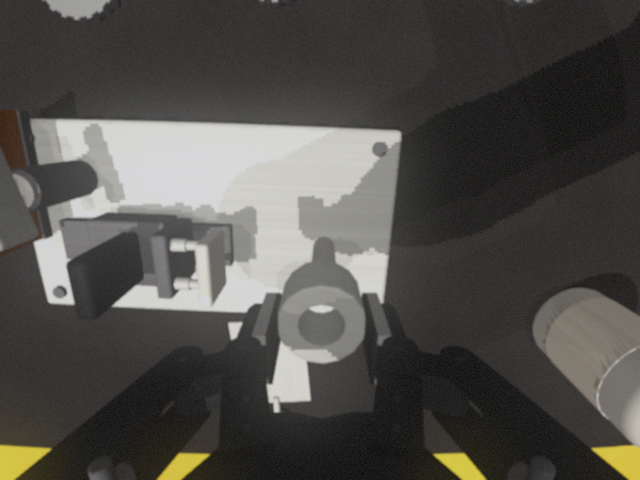

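The spindle rises straight below the bore, with its visible foot at (324,243), so I'll lower.

Emit:
arm_command:
  series:
    - {"tx":-0.8,"ty":0.3,"tz":8,"twist":0}
    - {"tx":-0.8,"ty":0.3,"tz":16,"twist":0}
    - {"tx":-0.8,"ty":0.3,"tz":24,"twist":0}
    - {"tx":-0.8,"ty":0.3,"tz":32,"twist":0}
    - {"tx":-0.8,"ty":0.3,"tz":40,"twist":0}
    - {"tx":-0.8,"ty":0.3,"tz":48,"twist":0}

```text
clock: 6.6
position: [0.634, 0.1033, 0.1367]
tcp_rot: [-0.0, 0.0, 1.0, -0.0]
ft_force: [0.3, -0.3, -0.2]
finger_gap: 0.0375
```

Emit:
arm_command:
  series:
    - {"tx":0,"ty":0,"tz":8,"twist":0}
    - {"tx":0,"ty":0,"tz":16,"twist":0}
    - {"tx":0,"ty":0,"tz":22,"twist":0}
    - {"tx":0,"ty":0,"tz":27,"twist":0}
    - {"tx":0,"ty":0,"tz":30,"twist":0}
    - {"tx":0,"ty":0,"tz":32,"twist":0}
    - {"tx":0,"ty":0,"tz":32,"twist":0}

```text
clock: 7.18
position: [0.6342, 0.1032, 0.1056]
tcp_rot: [-0.0, 0.0, 1.0, -0.0]
ft_force: [-0.4, -0.1, -0.4]
finger_gap: 0.0379
```

Emit:
arm_command:
  series:
    - {"tx":0,"ty":0,"tz":1.5,"twist":0}
    - {"tx":0,"ty":0,"tz":3,"twist":0}
    - {"tx":0,"ty":0,"tz":3,"twist":0}
    - {"tx":0,"ty":0,"tz":3,"twist":0}

```text
clock: 7.52
position: [0.6345, 0.1033, 0.1036]
tcp_rot: [0.001, 0.0, 1.0, 0.0]
ft_force: [-0.0, -0.2, 3.2]
finger_gap: 0.0374
```

Emit:
arm_command:
  series:
    - {"tx":0,"ty":0,"tz":0,"twist":0}
    - {"tx":0,"ty":0,"tz":0,"twist":0}
    - {"tx":0,"ty":0,"tz":0,"twist":0}
    - {"tx":0,"ty":0,"tz":0,"twist":0}
    - {"tx":0,"ty":0,"tz":0,"twist":0}
    - {"tx":0,"ty":0,"tz":0,"twist":0}
    - {"tx":0,"ty":0,"tz":-20,"twist":0}
    - {"tx":0,"ty":0,"tz":-50,"twist":0}
    - {"tx":0,"ty":0,"tz":-85,"twist":0}
    - {"tx":0,"ty":0,"tz":-120,"twist":0}
    - {"tx":0,"ty":0,"tz":-120,"twist":0}
  hand: 1

```text
clock: 8.43
position: [0.6366, 0.1032, 0.2326]
tcp_rot: [0.006, 0.0, 1.0, 0.001]
ft_force: [1.2, -0.1, 2.2]
finger_gap: 0.0854
```

Run:
```python
from wm import *
o=manip.get_obs();print(o["position"],yaw(),o["finger_gap"],o["ft_force"])
f=grab("wrist");cv2.imwrite("pics/w6.png",f["pixels"])
print(proj(f,(.634,.1045,.09)),proj(f,(.634,.1045,.048)))
t=grab("top")
for n,x,y in(("A",.4506,-.0552),("B",.4441,.0720),("C",.442,.2328)):
    u,v=map(int,proj(t,(x,y,.01)));print(n,dark(t,u,v,.01,6)[1][:2].round(4))
to(.442,.2328,.2,0)
```

```text
[0.6366148  0.10319891 0.23255735] -0.013381648168916627 0.08536581464519344 [ 1.23572081 -0.0709106   2.16564297]
(np.float64(321.91544830005523), np.float64(249.51974714912063)) (np.float64(321.68064836381023), np.float64(230.63693197660342))
A [ 0.4506 -0.0563]
B [0.4439 0.0713]
C [0.4419 0.2327]
tool shift [193.1 129.2  24.8] twist -0.03
```

View pics/w6.png

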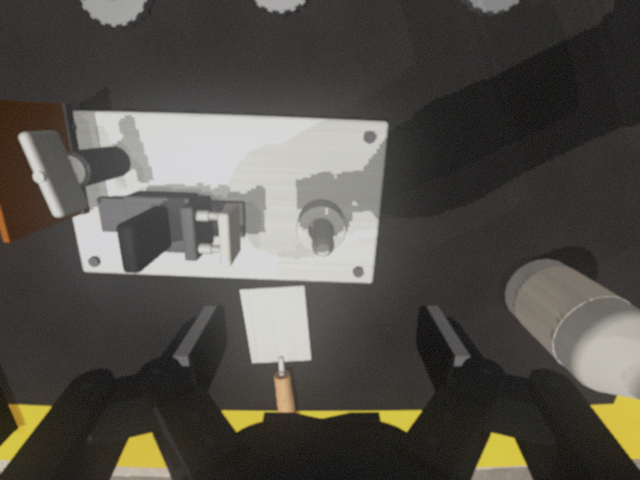

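Spacer seated: contact came at the predicted height, and the spindle tip shows at (322,250) as predicted. Gear C next.

Emit:
arm_command:
  series:
    - {"tx":30,"ty":20,"tz":0,"twist":0}
    - {"tx":60,"ty":40,"tz":0,"twist":0}
    - {"tx":90,"ty":60,"tz":5,"twist":0}
    - {"tx":120,"ty":80,"tz":20,"twist":0}
    - {"tx":150,"ty":100,"tz":45,"twist":0}
    - {"tx":175,"ty":118,"tz":75,"twist":0}
    - {"tx":190,"ty":127,"tz":105,"twist":0}
    - {"tx":194.5,"ty":130,"tz":135,"twist":0}
    - {"tx":194.5,"ty":130,"tz":155,"twist":0}
    - {"tx":194.5,"ty":130,"tz":164,"twist":0}
    - {"tx":194.5,"ty":130,"tz":164,"twist":0}
    - {"tx":194.5,"ty":130,"tz":164,"twist":0}
  hand: 1

```text
clock: 9.53
position: [0.4397, 0.2335, 0.0595]
tcp_rot: [-0.0, -0.0, 1.0, -0.0]
ft_force: [-5.6, -1.0, 8.2]
finger_gap: 0.0856
```

Run:
```python
from h import *
to(.442,.2328,.068,0)
```

```text
tool shift [-2.3 -0.7 -8.5] twist 0.02
```

I measured while the arm was still settling, so it went about 9 mm low and touched the bench lightly (8 N). I'll correct that.

Emit:
arm_command:
  series:
    - {"tx":0,"ty":0,"tz":-11,"twist":0}
    - {"tx":0,"ty":0,"tz":-11,"twist":0}
    - {"tx":0,"ty":0,"tz":-11,"twist":0}
    - {"tx":0,"ty":0,"tz":-11,"twist":0}

```text
clock: 9.87
position: [0.4397, 0.2331, 0.0696]
tcp_rot: [-0.0, 0.0, 1.0, -0.0]
ft_force: [0.4, 0.3, -0.9]
finger_gap: 0.0855
```

Run:
```python
from h import *
o=manip.get_obs();print(o["position"],o["ft_force"],o["dq"].round(3))
to(.442,.2328,.068,0)
```

```text
[0.43971108 0.2330983  0.06959782] [ 0.42573154  0.31347662 -0.94775269] [ 0.     0.004 -0.005 -0.    -0.001 -0.002]
tool shift [-2.3 -0.3  1.6] twist -0.05
```

Emit:
arm_command:
  series:
    - {"tx":-2.3,"ty":-0.3,"tz":1.6,"twist":0}
    - {"tx":-2.3,"ty":-0.3,"tz":1.6,"twist":0}
    - {"tx":-2.3,"ty":-0.3,"tz":1.6,"twist":0}

```text
clock: 10.12
position: [0.442, 0.2327, 0.0678]
tcp_rot: [-0.0, 0.0, 1.0, -0.0]
ft_force: [0.5, -0.8, -0.2]
finger_gap: 0.0857
```

Emit:
arm_command:
  series:
    - {"tx":0,"ty":0,"tz":0,"twist":0}
    - {"tx":0,"ty":0,"tz":0,"twist":0}
    - {"tx":0,"ty":0,"tz":0,"twist":0}
    - {"tx":0,"ty":0,"tz":0,"twist":0}
    - {"tx":0,"ty":0,"tz":0,"twist":0}
    - {"tx":0,"ty":0,"tz":0,"twist":0}
    - {"tx":0,"ty":0,"tz":0,"twist":0}
    - {"tx":0,"ty":0,"tz":0,"twist":0}
    - {"tx":0,"ty":0,"tz":0,"twist":0}
  hand: -1
  force: 50

```text
clock: 10.87
position: [0.4425, 0.2333, 0.0691]
tcp_rot: [0.001, 0.0, 1.0, 0.0]
ft_force: [-0.4, -0.4, 6.2]
finger_gap: 0.0542
```

Emit:
arm_command:
  series:
    - {"tx":0,"ty":0,"tz":-25,"twist":0}
    - {"tx":0,"ty":0,"tz":-50,"twist":0}
    - {"tx":0,"ty":0,"tz":-75,"twist":0}
    - {"tx":0,"ty":0,"tz":-100,"twist":0}
    - {"tx":0,"ty":0,"tz":-115,"twist":0}
    - {"tx":0,"ty":0,"tz":-115,"twist":0}
    - {"tx":0,"ty":0,"tz":-115,"twist":0}
    - {"tx":0,"ty":0,"tz":-115,"twist":0}

```text
clock: 11.53
position: [0.4416, 0.2328, 0.1818]
tcp_rot: [-0.001, 0.0, 1.0, -0.0]
ft_force: [-0.4, 0.3, -0.4]
finger_gap: 0.0542
```

Run:
```python
from wm import *
o=manip.get_obs();print(o["position"],yaw(),o["finger_gap"],o["ft_force"])
f=grab("wrist");cv2.imwrite("pics/w7.png",f["pixels"])
to(.634,.1045,.183,0)
```

```text
[0.44155397 0.23278794 0.18181331] -0.03547687785312803 0.054196289556104074 [-0.36981624  0.33406541 -0.43582561]
tool shift [-192.5 -128.    -1.7] twist -0.04
```

View pics/w7.png

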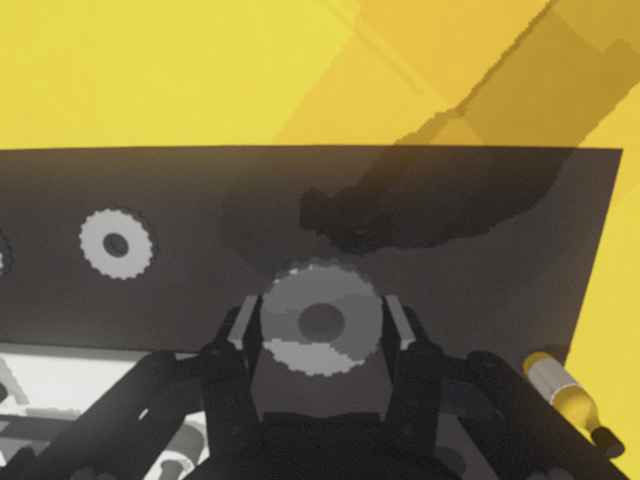

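The gear is held, bore at (322,320). I'll work out its offset, move over and lower.

```bash
cat >> wm.py <<'E'
def held(f,o,ztop,u=322,v=320,w=24):
    uv,p=dark(f,u,v,o["position"][2]-ztop,w)
    return np.round(uv,1),(rot(o["tcp_rot"]).T@(p-o["position"])*1000).round(1)
E
python3 - <<'E'
from wm import *
o=manip.get_obs();f=grab("wrist")
for w in(18,22,26):print(held(f,o,.0588,w=w))
E
```

```text
(array([322.2, 320. ]), array([ 2. ,  0.9, 58.8]))
(array([321.7, 321. ]), array([ 1.5,  0.7, 58.8]))
(array([322.4, 321.6]), array([ 1.2,  1. , 58.8]))
```

Emit:
arm_command:
  series:
    - {"tx":-25,"ty":-17,"tz":-2,"twist":0}
    - {"tx":-50,"ty":-34,"tz":-2,"twist":0}
    - {"tx":-75,"ty":-51,"tz":-2,"twist":0}
    - {"tx":-100,"ty":-68,"tz":-2,"twist":0}
    - {"tx":-125,"ty":-85,"tz":-2,"twist":0}
    - {"tx":-150,"ty":-102,"tz":-2,"twist":0}
    - {"tx":-170,"ty":-115,"tz":-2,"twist":0}
    - {"tx":-185,"ty":-125,"tz":-2,"twist":0}
    - {"tx":-192.5,"ty":-128.7,"tz":-2,"twist":0}
    - {"tx":-192.5,"ty":-128.7,"tz":-2,"twist":0}
    - {"tx":-192.5,"ty":-128.7,"tz":-2,"twist":0}
    - {"tx":-192.5,"ty":-128.7,"tz":-2,"twist":0}

```text
clock: 12.63
position: [0.6339, 0.1048, 0.1849]
tcp_rot: [-0.0, -0.0, 1.0, 0.0]
ft_force: [0.2, 1.0, -1.1]
finger_gap: 0.0537
```

Run:
```python
from wm import *
o=manip.get_obs();print(o["position"],yaw(),o["finger_gap"],o["ft_force"])
to(.634,.104,.118,0)
```

```text
[0.63391506 0.10478095 0.18491625] 0.007041276308854094 0.05367002743693079 [ 0.16418305  1.00371539 -1.11452733]
tool shift [-0.1 -0.8 66.9] twist 0.01
```

Emit:
arm_command:
  series:
    - {"tx":-1.2,"ty":-0.8,"tz":8,"twist":0}
    - {"tx":-1.2,"ty":-0.8,"tz":18,"twist":0}
    - {"tx":-1.2,"ty":-0.8,"tz":28,"twist":0}
    - {"tx":-1.2,"ty":-0.8,"tz":38,"twist":0}
    - {"tx":-1.2,"ty":-0.8,"tz":48,"twist":0}
    - {"tx":-1.2,"ty":-0.8,"tz":56,"twist":0}
    - {"tx":-1.2,"ty":-0.8,"tz":61,"twist":0}
    - {"tx":-1.2,"ty":-0.8,"tz":64,"twist":0}
    - {"tx":-1.2,"ty":-0.8,"tz":66,"twist":0}
    - {"tx":-1.2,"ty":-0.8,"tz":67,"twist":0}
    - {"tx":-1.2,"ty":-0.8,"tz":67,"twist":0}
    - {"tx":-1.2,"ty":-0.8,"tz":67,"twist":0}

```text
clock: 13.63
position: [0.6357, 0.1035, 0.1185]
tcp_rot: [-0.0, 0.0, 1.0, 0.0]
ft_force: [-1.0, 0.8, -1.4]
finger_gap: 0.0537
```

Emit:
arm_command:
  series:
    - {"tx":0,"ty":0,"tz":1.5,"twist":0}
    - {"tx":0,"ty":0,"tz":2.5,"twist":0}
    - {"tx":0,"ty":0,"tz":2.5,"twist":0}
    - {"tx":0,"ty":0,"tz":2.5,"twist":0}

```text
clock: 13.97
position: [0.6358, 0.1036, 0.117]
tcp_rot: [0.0, 0.0, 1.0, 0.0]
ft_force: [-5.6, 1.8, 4.5]
finger_gap: 0.0537
```

Emit:
arm_command:
  series:
    - {"tx":0,"ty":0,"tz":0,"twist":0}
    - {"tx":0,"ty":0,"tz":0,"twist":0}
    - {"tx":0,"ty":0,"tz":0,"twist":0}
    - {"tx":0,"ty":0,"tz":0,"twist":0}
    - {"tx":0,"ty":0,"tz":0,"twist":0}
    - {"tx":0,"ty":0,"tz":-20,"twist":0}
    - {"tx":0,"ty":0,"tz":-50,"twist":0}
    - {"tx":0,"ty":0,"tz":-80,"twist":0}
    - {"tx":0,"ty":0,"tz":-110,"twist":0}
    - {"tx":0,"ty":0,"tz":-110,"twist":0}
    - {"tx":0,"ty":0,"tz":-110,"twist":0}
    - {"tx":0,"ty":0,"tz":-110,"twist":0}
  hand: 1

```text
clock: 14.97
position: [0.6356, 0.1035, 0.2253]
tcp_rot: [-0.0, 0.0, 1.0, 0.0]
ft_force: [-0.3, -0.2, -2.2]
finger_gap: 0.0854
```

Run:
```python
from wm import *
o=manip.get_obs();print(o["position"],yaw(),o["finger_gap"],o["ft_force"])
f=grab("wrist");cv2.imwrite("pics/w8.png",f["pixels"])
t=grab("top");cv2.imwrite("pics/t8.png",t["pixels"])
for n,x,y in(("A",.4506,-.0555),("B",.4440,.0718)):
    u,v=map(int,proj(t,(x,y,.01)));print(n,dark(t,u,v,.01,6)[1][:2].round(4))
to(.444,.0718,.1,0)
```

```text
[0.63561426 0.10346569 0.22530441] -0.03464777970576449 0.08537901278100857 [-0.30381502 -0.20330463 -2.15604107]
A [ 0.4506 -0.0563]
B [0.4439 0.0713]
tool shift [191.  -31.5 124.6] twist -0.03
```

View pics/w8.png

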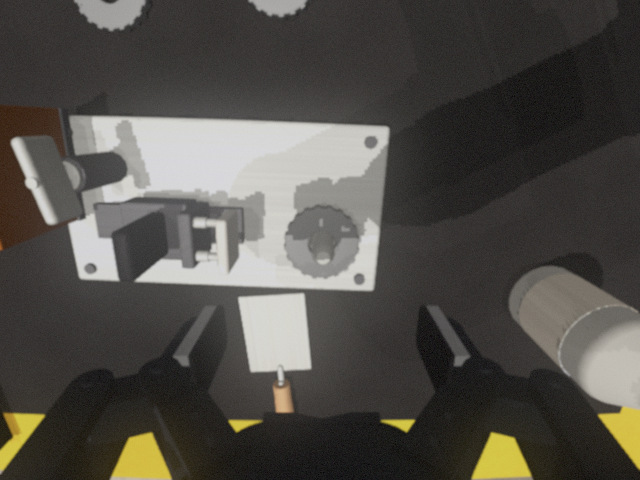

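Gear C is flat around the spindle (tip ≈(323,250)). Gear B next.

Emit:
arm_command:
  series:
    - {"tx":35,"ty":-5,"tz":0,"twist":0}
    - {"tx":70,"ty":-11,"tz":0,"twist":0}
    - {"tx":105,"ty":-17,"tz":10,"twist":0}
    - {"tx":135,"ty":-22,"tz":30,"twist":0}
    - {"tx":165,"ty":-27,"tz":60,"twist":0}
    - {"tx":183,"ty":-30,"tz":90,"twist":0}
    - {"tx":191.2,"ty":-31.7,"tz":120,"twist":0}
    - {"tx":191.2,"ty":-31.7,"tz":140,"twist":0}
    - {"tx":191.2,"ty":-31.7,"tz":152,"twist":0}
    - {"tx":191.2,"ty":-31.7,"tz":156,"twist":0}
    - {"tx":191.2,"ty":-31.7,"tz":156,"twist":0}
    - {"tx":191.2,"ty":-31.7,"tz":156,"twist":0}
  hand: 1

```text
clock: 16.07
position: [0.4448, 0.0718, 0.0702]
tcp_rot: [0.0, 0.0, 1.0, -0.0]
ft_force: [0.3, 0.6, 0.3]
finger_gap: 0.0855
```

Run:
```python
from h import *
o=manip.get_obs();print(o["position"],o["ft_force"])
to(.444,.0718,.068,0)
```

```text
[0.44477554 0.07177989 0.07016237] [0.25594686 0.64238297 0.254846  ]
tool shift [0.8 0.  2.2] twist -0.02
```

Emit:
arm_command:
  series:
    - {"tx":0.8,"ty":0,"tz":1.5,"twist":0}
    - {"tx":0.8,"ty":0,"tz":1.5,"twist":0}
    - {"tx":0.8,"ty":0,"tz":1.5,"twist":0}

```text
clock: 16.32
position: [0.444, 0.072, 0.0689]
tcp_rot: [0.0, 0.0, 1.0, 0.0]
ft_force: [-0.5, 0.1, -0.5]
finger_gap: 0.0853
```

Emit:
arm_command:
  series:
    - {"tx":0,"ty":0,"tz":0,"twist":0}
    - {"tx":0,"ty":0,"tz":0,"twist":0}
    - {"tx":0,"ty":0,"tz":0,"twist":0}
    - {"tx":0,"ty":0,"tz":0,"twist":0}
    - {"tx":0,"ty":0,"tz":0,"twist":0}
    - {"tx":0,"ty":0,"tz":0,"twist":0}
    - {"tx":0,"ty":0,"tz":0,"twist":0}
    - {"tx":0,"ty":0,"tz":0,"twist":0}
    - {"tx":0,"ty":0,"tz":0,"twist":0}
  hand: -1
  force: 50

```text
clock: 17.07
position: [0.4443, 0.072, 0.0693]
tcp_rot: [0.001, 0.0, 1.0, 0.0]
ft_force: [-1.4, -0.7, 5.8]
finger_gap: 0.0541
```

Emit:
arm_command:
  series:
    - {"tx":0,"ty":0,"tz":-25,"twist":0}
    - {"tx":0,"ty":0,"tz":-50,"twist":0}
    - {"tx":0,"ty":0,"tz":-75,"twist":0}
    - {"tx":0,"ty":0,"tz":-100,"twist":0}
    - {"tx":0,"ty":0,"tz":-120,"twist":0}
    - {"tx":0,"ty":0,"tz":-120,"twist":0}
    - {"tx":0,"ty":0,"tz":-120,"twist":0}
    - {"tx":0,"ty":0,"tz":-120,"twist":0}

```text
clock: 17.73
position: [0.4434, 0.0718, 0.1873]
tcp_rot: [-0.001, 0.0, 1.0, 0.0]
ft_force: [-0.5, 0.0, -0.8]
finger_gap: 0.0539
```

Run:
```python
from wm import *
o=manip.get_obs();print(o["position"],yaw(),o["finger_gap"],o["ft_force"])
f=grab("wrist")
for w in(18,22,26):print(held(f,o,.0598,w=w))
to(.634,.104,.188,0)
```

```text
[0.44335863 0.07178884 0.18733489] -0.03432218449401603 0.053890805374478455 [-0.51854112  0.01683884 -0.79527254]
(array([322.3, 316.2]), array([ 3.3,  0.9, 59.8]))
(array([322. , 318.7]), array([ 2.1,  0.8, 59.8]))
(array([322.5, 318.6]), array([ 2.1,  1.1, 59.8]))
tool shift [-190.7   32.4   -1.5] twist -0.03
```

Emit:
arm_command:
  series:
    - {"tx":-25,"ty":4,"tz":0,"twist":0}
    - {"tx":-50,"ty":8,"tz":0,"twist":0}
    - {"tx":-75,"ty":12,"tz":0,"twist":0}
    - {"tx":-100,"ty":17,"tz":0,"twist":0}
    - {"tx":-125,"ty":21,"tz":0,"twist":0}
    - {"tx":-150,"ty":25,"tz":0,"twist":0}
    - {"tx":-170,"ty":29,"tz":0,"twist":0}
    - {"tx":-185,"ty":31,"tz":0,"twist":0}
    - {"tx":-191.5,"ty":32,"tz":0,"twist":0}
    - {"tx":-191.5,"ty":32,"tz":0,"twist":0}
    - {"tx":-191.5,"ty":32,"tz":0,"twist":0}
    - {"tx":-191.5,"ty":32,"tz":0,"twist":0}

```text
clock: 18.78
position: [0.6345, 0.1036, 0.1881]
tcp_rot: [-0.0, 0.0, 1.0, -0.0]
ft_force: [-0.7, -0.6, -0.6]
finger_gap: 0.0542
```

Emit:
arm_command:
  series:
    - {"tx":0,"ty":0,"tz":8,"twist":0}
    - {"tx":0,"ty":0,"tz":18,"twist":0}
    - {"tx":0,"ty":0,"tz":28,"twist":0}
    - {"tx":0,"ty":0,"tz":38,"twist":0}
    - {"tx":0,"ty":0,"tz":46,"twist":0}
    - {"tx":0,"ty":0,"tz":52,"twist":0}
    - {"tx":0,"ty":0,"tz":56,"twist":0}
    - {"tx":0,"ty":0,"tz":56,"twist":0}
    - {"tx":0,"ty":0,"tz":56,"twist":0}

```text
clock: 19.53
position: [0.6353, 0.1037, 0.1323]
tcp_rot: [-0.0, 0.0, 1.0, -0.0]
ft_force: [-0.8, 0.1, -0.6]
finger_gap: 0.0541
```

Expected contact at about 0.1273.

Emit:
arm_command:
  series:
    - {"tx":0,"ty":0,"tz":2,"twist":0}
    - {"tx":0,"ty":0,"tz":4,"twist":0}
    - {"tx":0,"ty":0,"tz":6,"twist":0}
    - {"tx":0,"ty":0,"tz":6,"twist":0}
    - {"tx":0,"ty":0,"tz":6,"twist":0}

```text
clock: 19.95
position: [0.6356, 0.1038, 0.1274]
tcp_rot: [0.001, 0.0, 1.0, 0.0]
ft_force: [-0.7, -0.1, 4.0]
finger_gap: 0.0538
```

Emit:
arm_command:
  series:
    - {"tx":0,"ty":0,"tz":0,"twist":0}
    - {"tx":0,"ty":0,"tz":0,"twist":0}
    - {"tx":0,"ty":0,"tz":0,"twist":0}
    - {"tx":0,"ty":0,"tz":0,"twist":0}
    - {"tx":0,"ty":0,"tz":0,"twist":0}
    - {"tx":0,"ty":0,"tz":-20,"twist":0}
    - {"tx":0,"ty":0,"tz":-50,"twist":0}
    - {"tx":0,"ty":0,"tz":-80,"twist":0}
    - {"tx":0,"ty":0,"tz":-100,"twist":0}
    - {"tx":0,"ty":0,"tz":-100,"twist":0}
    - {"tx":0,"ty":0,"tz":-100,"twist":0}
    - {"tx":0,"ty":0,"tz":-100,"twist":0}
  hand: 1

```text
clock: 20.95
position: [0.635, 0.1037, 0.2254]
tcp_rot: [-0.001, 0.0, 1.0, 0.0]
ft_force: [0.1, -0.0, -0.7]
finger_gap: 0.0854
```

Run:
```python
from wm import *
o=manip.get_obs();print(o["position"],yaw(),o["finger_gap"],o["ft_force"])
f=grab("wrist");cv2.imwrite("pics/w9.png",f["pixels"])
t=grab("top");cv2.imwrite("pics/t9.png",t["pixels"])
for n,x,y in(("A",.4506,-.0555),):
    u,v=map(int,proj(t,(x,y,.01)));print(n,dark(t,u,v,.01,6)[1][:2].round(4))
to(.4506,-.0557,.15,0)
# gears on the spindle in wrist view: mask of grey disc
print("expected", proj(f,(.634,.1045,.068)))
```

```text
[0.63496117 0.10373678 0.22539149] -0.033216765961398664 0.08536491780243033 [ 0.05891118 -0.03517366 -0.71166403]
A [ 0.4506 -0.0563]
tool shift [ 183.9 -159.4   75.2] twist -0.03
expected (np.float64(321.5383714435729), np.float64(247.22012397887548))
```

Emit:
arm_command:
  series:
    - {"tx":25,"ty":-22,"tz":0,"twist":0}
    - {"tx":50,"ty":-44,"tz":0,"twist":0}
    - {"tx":75,"ty":-66,"tz":0,"twist":0}
    - {"tx":100,"ty":-88,"tz":0,"twist":0}
    - {"tx":125,"ty":-110,"tz":0,"twist":0}
    - {"tx":150,"ty":-132,"tz":5,"twist":0}
    - {"tx":170,"ty":-148,"tz":20,"twist":0}
    - {"tx":182,"ty":-157,"tz":45,"twist":0}
    - {"tx":184.4,"ty":-159.7,"tz":75,"twist":0}
    - {"tx":184.4,"ty":-159.7,"tz":105,"twist":0}
    - {"tx":184.4,"ty":-159.7,"tz":130,"twist":0}
    - {"tx":184.4,"ty":-159.7,"tz":147,"twist":0}
  hand: 1

```text
clock: 22.05
position: [0.4489, -0.0564, 0.0756]
tcp_rot: [-0.002, 0.001, 1.0, -0.0]
ft_force: [-0.6, -0.3, -0.2]
finger_gap: 0.0851
```

Emit:
arm_command:
  series:
    - {"tx":0,"ty":0,"tz":6,"twist":0}
    - {"tx":0,"ty":0,"tz":8,"twist":0}
    - {"tx":0,"ty":0,"tz":8,"twist":0}
    - {"tx":0,"ty":0,"tz":8,"twist":0}

```text
clock: 22.38
position: [0.4515, -0.0558, 0.0725]
tcp_rot: [0.001, 0.0, 1.0, 0.0]
ft_force: [0.8, 0.2, 0.6]
finger_gap: 0.085
```

Run:
```python
from h import *
o=manip.get_obs();print(o["position"],o["ft_force"])
to(.4506,-.0557,.0685,0)
```

```text
[ 0.45145678 -0.05579338  0.072495  ] [0.78884088 0.19778446 0.61024461]
tool shift [0.9 0.1 4. ] twist -0.01
```

Emit:
arm_command:
  series:
    - {"tx":0.8,"ty":0,"tz":2,"twist":0}
    - {"tx":0.8,"ty":0,"tz":3.5,"twist":0}
    - {"tx":0.8,"ty":0,"tz":3.5,"twist":0}
    - {"tx":0.8,"ty":0,"tz":3.5,"twist":0}

```text
clock: 22.72
position: [0.4501, -0.0558, 0.0681]
tcp_rot: [0.0, 0.0, 1.0, 0.0]
ft_force: [0.0, -0.1, 0.3]
finger_gap: 0.0855
```

Emit:
arm_command:
  series:
    - {"tx":0,"ty":0,"tz":0,"twist":0}
    - {"tx":0,"ty":0,"tz":0,"twist":0}
    - {"tx":0,"ty":0,"tz":0,"twist":0}
    - {"tx":0,"ty":0,"tz":0,"twist":0}
    - {"tx":0,"ty":0,"tz":0,"twist":0}
    - {"tx":0,"ty":0,"tz":0,"twist":0}
    - {"tx":0,"ty":0,"tz":0,"twist":0}
    - {"tx":0,"ty":0,"tz":0,"twist":0}
    - {"tx":0,"ty":0,"tz":0,"twist":0}
  hand: -1
  force: 50

```text
clock: 23.47
position: [0.4507, -0.0559, 0.0691]
tcp_rot: [0.001, 0.0, 1.0, -0.0]
ft_force: [-1.1, 0.0, 5.9]
finger_gap: 0.0537
```

Emit:
arm_command:
  series:
    - {"tx":0,"ty":0,"tz":-25,"twist":0}
    - {"tx":0,"ty":0,"tz":-50,"twist":0}
    - {"tx":0,"ty":0,"tz":-75,"twist":0}
    - {"tx":0,"ty":0,"tz":-100,"twist":0}
    - {"tx":0,"ty":0,"tz":-130,"twist":0}
    - {"tx":0,"ty":0,"tz":-130,"twist":0}
    - {"tx":0,"ty":0,"tz":-130,"twist":0}
    - {"tx":0,"ty":0,"tz":-130,"twist":0}

```text
clock: 24.13
position: [0.4497, -0.0558, 0.1971]
tcp_rot: [-0.0, 0.0, 1.0, 0.0]
ft_force: [-0.3, -1.1, -1.7]
finger_gap: 0.0539
```

Run:
```python
from wm import *
o=manip.get_obs();print(o["position"],yaw(),o["finger_gap"],o["ft_force"])
f=grab("wrist");cv2.imwrite("pics/w10.png",f["pixels"])
for w in(18,22,26):print(held(f,o,.0598,w=w))
to(.634,.104,.198,0)
```

```text
[ 0.44971601 -0.05579     0.19709264] -0.033564696455542276 0.053858164321680106 [-0.26906597 -1.13870397 -1.67664338]
(array([320.9, 318.5]), array([ 2.2,  0.3, 59.8]))
(array([321.2, 320.9]), array([ 0.9,  0.5, 59.8]))
(array([321.6, 321. ]), array([ 0.9,  0.7, 59.8]))
tool shift [-184.4  160.    -1.8] twist -0.03
```

Emit:
arm_command:
  series:
    - {"tx":-22,"ty":19,"tz":0,"twist":0}
    - {"tx":-44,"ty":38,"tz":0,"twist":0}
    - {"tx":-66,"ty":57,"tz":0,"twist":0}
    - {"tx":-88,"ty":76,"tz":0,"twist":0}
    - {"tx":-110,"ty":95,"tz":0,"twist":0}
    - {"tx":-132,"ty":114,"tz":0,"twist":0}
    - {"tx":-154,"ty":133,"tz":0,"twist":0}
    - {"tx":-172,"ty":149,"tz":0,"twist":0}
    - {"tx":-182,"ty":157,"tz":0,"twist":0}
    - {"tx":-184.8,"ty":160,"tz":0,"twist":0}
    - {"tx":-184.8,"ty":160,"tz":0,"twist":0}
    - {"tx":-184.8,"ty":160,"tz":0,"twist":0}

```text
clock: 25.18
position: [0.6343, 0.1037, 0.1967]
tcp_rot: [-0.001, 0.0, 1.0, -0.0]
ft_force: [0.4, -0.1, -0.1]
finger_gap: 0.0541
```

Emit:
arm_command:
  series:
    - {"tx":0,"ty":0,"tz":8,"twist":0}
    - {"tx":0,"ty":0,"tz":18,"twist":0}
    - {"tx":0,"ty":0,"tz":28,"twist":0}
    - {"tx":0,"ty":0,"tz":38,"twist":0}
    - {"tx":0,"ty":0,"tz":46,"twist":0}
    - {"tx":0,"ty":0,"tz":52,"twist":0}
    - {"tx":0,"ty":0,"tz":55,"twist":0}
    - {"tx":0,"ty":0,"tz":55,"twist":0}
    - {"tx":0,"ty":0,"tz":55,"twist":0}

```text
clock: 25.93
position: [0.635, 0.104, 0.143]
tcp_rot: [0.0, 0.0, 1.0, -0.0]
ft_force: [0.2, -0.9, -0.1]
finger_gap: 0.0541
```

Emit:
arm_command:
  series:
    - {"tx":0,"ty":0,"tz":2,"twist":0}
    - {"tx":0,"ty":0,"tz":4,"twist":0}
    - {"tx":0,"ty":0,"tz":6.5,"twist":0}
    - {"tx":0,"ty":0,"tz":6.5,"twist":0}
    - {"tx":0,"ty":0,"tz":6.5,"twist":0}

```text
clock: 26.35
position: [0.6351, 0.1041, 0.137]
tcp_rot: [0.001, 0.0, 1.0, 0.0]
ft_force: [-0.7, 0.2, 3.8]
finger_gap: 0.0537
```

Emit:
arm_command:
  series:
    - {"tx":0,"ty":0,"tz":0,"twist":0}
    - {"tx":0,"ty":0,"tz":0,"twist":0}
    - {"tx":0,"ty":0,"tz":0,"twist":0}
    - {"tx":0,"ty":0,"tz":0,"twist":0}
    - {"tx":0,"ty":0,"tz":0,"twist":0}
    - {"tx":0,"ty":0,"tz":-20,"twist":0}
    - {"tx":0,"ty":0,"tz":-50,"twist":0}
    - {"tx":0,"ty":0,"tz":-80,"twist":0}
    - {"tx":0,"ty":0,"tz":-100,"twist":0}
    - {"tx":0,"ty":0,"tz":-100,"twist":0}
    - {"tx":0,"ty":0,"tz":-100,"twist":0}
    - {"tx":0,"ty":0,"tz":-100,"twist":0}
  hand: 1

```text
clock: 27.35
position: [0.6346, 0.1041, 0.2354]
tcp_rot: [-0.001, 0.0, 1.0, 0.0]
ft_force: [0.3, 0.1, -0.2]
finger_gap: 0.0857
```

Run:
```python
from wm import *
o=manip.get_obs();print(o["position"],yaw(),o["finger_gap"],o["ft_force"])
f=grab("wrist");t=grab("top")
u,v=map(int,proj(t,(.47,-.222,.026)));print(u,v,dark(t,u,v,.026,5)[1][:2].round(4))
a=cv2.resize(f["pixels"][180:320,230:430],(600,420),interpolation=cv2.INTER_CUBIC)
b=cv2.resize(t["pixels"][v-30:v+30,u-30:u+30],(200,200),interpolation=cv2.INTER_CUBIC)
z=np.zeros((420,800,3),np.uint8);z[:,:600]=a;z[:200,600:]=b;cv2.imwrite("pics/c11.png",z)
to(.47,-.2225,.18,0)
```

```text
[0.63456108 0.10407491 0.23539798] -0.0294789226004184 0.08565300555575875 [ 0.26258807  0.11207282 -0.15396646]
426 301 [ 0.4702 -0.223 ]
tool shift [ 164.1 -326.5   55.2] twist -0.03
```

View pics/c11.png

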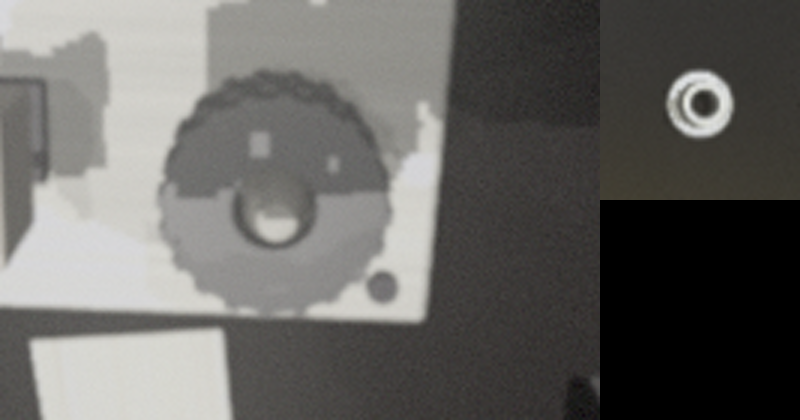

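Three gears are stacked flat, with the spindle tip centred in the bore (crop ≈(275,218)). The cap is still in place. Next I'll go to the cap.

Emit:
arm_command:
  series:
    - {"tx":14,"ty":-28,"tz":0,"twist":0}
    - {"tx":28,"ty":-56,"tz":0,"twist":0}
    - {"tx":43,"ty":-86,"tz":0,"twist":0}
    - {"tx":59,"ty":-118,"tz":0,"twist":0}
    - {"tx":75,"ty":-150,"tz":0,"twist":0}
    - {"tx":91,"ty":-182,"tz":0,"twist":0}
    - {"tx":107,"ty":-214,"tz":0,"twist":0}
    - {"tx":123,"ty":-246,"tz":0,"twist":0}
    - {"tx":139,"ty":-278,"tz":0,"twist":0}
    - {"tx":152,"ty":-304,"tz":10,"twist":0}
    - {"tx":161,"ty":-320,"tz":30,"twist":0}
    - {"tx":164,"ty":-326.5,"tz":55,"twist":0}
  hand: 1

```text
clock: 28.45
position: [0.4697, -0.2246, 0.1816]
tcp_rot: [0.001, 0.001, 1.0, -0.0]
ft_force: [0.8, 0.2, -0.1]
finger_gap: 0.0854
```

Emit:
arm_command:
  series:
    - {"tx":0,"ty":0,"tz":30,"twist":0}
    - {"tx":0,"ty":0,"tz":60,"twist":0}
    - {"tx":0,"ty":0,"tz":80,"twist":0}
    - {"tx":0,"ty":0,"tz":92,"twist":0}
    - {"tx":0,"ty":0,"tz":92,"twist":0}
    - {"tx":0,"ty":0,"tz":92,"twist":0}
    - {"tx":0,"ty":0,"tz":92,"twist":0}

```text
clock: 29.03
position: [0.4716, -0.2226, 0.0909]
tcp_rot: [0.001, 0.0, 1.0, -0.0]
ft_force: [0.7, 0.6, 0.4]
finger_gap: 0.0854
```

Run:
```python
from wm import *
o=manip.get_obs();print(o["position"],o["ft_force"])
to(.470,-.2225,.083,0)
f=grab("wrist");cv2.imwrite("pics/w12.png",f["pixels"])
uv=proj(f,(.470,-.2225,.026));print(uv,dark(f,int(uv[0]),int(uv[1]),.026,22))
```

```text
[ 0.47157623 -0.22259611  0.09093676] [0.65564865 0.59416647 0.43841767]
tool shift [1.6 0.1 7.9] twist -0.0
(np.float64(320.4896084765562), np.float64(313.3609630125481)) ((np.float64(321.04131480108134), np.float64(308.4702519078491)), array([ 0.4674536 , -0.22224649,  0.026     ]))
```

Emit:
arm_command:
  series:
    - {"tx":2,"ty":0,"tz":4,"twist":0}
    - {"tx":2,"ty":0,"tz":8,"twist":0}
    - {"tx":2,"ty":0,"tz":8,"twist":0}
    - {"tx":2,"ty":0,"tz":8,"twist":0}

```text
clock: 29.42
position: [0.4685, -0.2224, 0.0812]
tcp_rot: [-0.0, 0.0, 1.0, 0.0]
ft_force: [-0.6, 0.2, 0.3]
finger_gap: 0.0852
```

Emit:
arm_command:
  series:
    - {"tx":0,"ty":0,"tz":0,"twist":0}
    - {"tx":0,"ty":0,"tz":0,"twist":0}
    - {"tx":0,"ty":0,"tz":0,"twist":0}
    - {"tx":0,"ty":0,"tz":0,"twist":0}
    - {"tx":0,"ty":0,"tz":0,"twist":0}
    - {"tx":0,"ty":0,"tz":0,"twist":0}
    - {"tx":0,"ty":0,"tz":0,"twist":0}
    - {"tx":0,"ty":0,"tz":0,"twist":0}
    - {"tx":0,"ty":0,"tz":0,"twist":0}
    - {"tx":0,"ty":0,"tz":0,"twist":0}
  hand: -1
  force: 60

```text
clock: 30.25
position: [0.4693, -0.2227, 0.0825]
tcp_rot: [0.001, 0.0, 1.0, -0.0]
ft_force: [-0.0, -0.1, 5.9]
finger_gap: 0.0292
```

Emit:
arm_command:
  series:
    - {"tx":0,"ty":0,"tz":-25,"twist":0}
    - {"tx":0,"ty":0,"tz":-50,"twist":0}
    - {"tx":0,"ty":0,"tz":-75,"twist":0}
    - {"tx":0,"ty":0,"tz":-100,"twist":0}
    - {"tx":0,"ty":0,"tz":-130,"twist":0}
    - {"tx":0,"ty":0,"tz":-130,"twist":0}
    - {"tx":0,"ty":0,"tz":-130,"twist":0}
    - {"tx":0,"ty":0,"tz":-130,"twist":0}

```text
clock: 30.92
position: [0.4683, -0.2221, 0.2099]
tcp_rot: [-0.001, 0.0, 1.0, 0.001]
ft_force: [0.0, -0.1, -2.8]
finger_gap: 0.0292
```

Run:
```python
from wm import *
o=manip.get_obs();print(o["position"],yaw(),o["finger_gap"],o["ft_force"])
f=grab("wrist");cv2.imwrite("pics/w13.png",f["pixels"])
for w in(18,22,26):print(held(f,o,.057,w=w,v=325))
to(.634,.104,.215,0)
```

```text
[ 0.46829052 -0.22206776  0.20989699] -0.035783398585039095 0.02915594824013147 [ 3.50316747e-04 -1.32752209e-01 -2.75964529e+00]
(array([321.7, 319.7]), array([ 3.3,  0.7, 57. ]))
(array([321.4, 323.8]), array([ 1.2,  0.5, 57. ]))
(array([322.3, 324.8]), array([ 0.7,  0.9, 57. ]))
tool shift [-165.7  326.2   -5.6] twist -0.04
```

Emit:
arm_command:
  series:
    - {"tx":-14,"ty":28,"tz":-3,"twist":0}
    - {"tx":-28,"ty":56,"tz":-5,"twist":0}
    - {"tx":-43,"ty":86,"tz":-5,"twist":0}
    - {"tx":-59,"ty":118,"tz":-5,"twist":0}
    - {"tx":-75,"ty":150,"tz":-5,"twist":0}
    - {"tx":-91,"ty":182,"tz":-5,"twist":0}
    - {"tx":-107,"ty":214,"tz":-5,"twist":0}
    - {"tx":-123,"ty":246,"tz":-5,"twist":0}
    - {"tx":-139,"ty":274,"tz":-5,"twist":0}
    - {"tx":-152,"ty":300,"tz":-5,"twist":0}
    - {"tx":-162,"ty":318,"tz":-5,"twist":0}
    - {"tx":-166.3,"ty":326.2,"tz":-5,"twist":0}

```text
clock: 31.97
position: [0.6353, 0.1061, 0.2132]
tcp_rot: [-0.002, -0.001, 1.0, -0.0]
ft_force: [-0.3, -1.2, -1.9]
finger_gap: 0.0291
```

Emit:
arm_command:
  series:
    - {"tx":0,"ty":0,"tz":0,"twist":0}
    - {"tx":0,"ty":0,"tz":0,"twist":0}
    - {"tx":0,"ty":0,"tz":0,"twist":0}
    - {"tx":0,"ty":0,"tz":0,"twist":0}

```text
clock: 32.3
position: [0.6348, 0.1027, 0.2163]
tcp_rot: [-0.0, 0.001, 1.0, -0.0]
ft_force: [0.0, 0.3, -1.6]
finger_gap: 0.029
```

Run:
```python
from wm import *
o=manip.get_obs();print(o["position"],o["finger_gap"])
to(.635,.104,.1605,0)
f=grab("wrist")
for w in(22,26):print(held(f,o,.057,w=w,v=325))
```

```text
[0.63482181 0.10265486 0.21625106] 0.02900264017701631
tool shift [-0.2  1.4 55.8] twist -0.09
(array([321.9, 324.9]), array([ 0.7,  0.8, 57. ]))
(array([323.3, 325.1]), array([ 0.6,  1.4, 57. ]))
```

Emit:
arm_command:
  series:
    - {"tx":-0.2,"ty":0.8,"tz":8,"twist":0}
    - {"tx":-0.2,"ty":0.8,"tz":18,"twist":0}
    - {"tx":-0.2,"ty":0.8,"tz":28,"twist":0}
    - {"tx":-0.2,"ty":0.8,"tz":38,"twist":0}
    - {"tx":-0.2,"ty":0.8,"tz":46,"twist":0}
    - {"tx":-0.2,"ty":0.8,"tz":51,"twist":0}
    - {"tx":-0.2,"ty":0.8,"tz":51,"twist":0}
    - {"tx":-0.2,"ty":0.8,"tz":51,"twist":0}

```text
clock: 33.02
position: [0.6353, 0.1045, 0.1651]
tcp_rot: [-0.0, 0.0, 1.0, -0.0]
ft_force: [-0.4, 0.3, -1.5]
finger_gap: 0.0292
```

Emit:
arm_command:
  series:
    - {"tx":0,"ty":0,"tz":2,"twist":0}
    - {"tx":0,"ty":0,"tz":4,"twist":0}
    - {"tx":0,"ty":0,"tz":6,"twist":0}
    - {"tx":0,"ty":0,"tz":6,"twist":0}
    - {"tx":0,"ty":0,"tz":6,"twist":0}

```text
clock: 33.43
position: [0.6353, 0.1046, 0.1605]
tcp_rot: [0.0, 0.0, 1.0, 0.0]
ft_force: [-5.0, 1.2, 4.0]
finger_gap: 0.029
```

Contact at the predicted height. I'll release, lift and inspect.

Emit:
arm_command:
  series:
    - {"tx":0,"ty":0,"tz":0,"twist":0}
    - {"tx":0,"ty":0,"tz":0,"twist":0}
    - {"tx":0,"ty":0,"tz":0,"twist":0}
    - {"tx":0,"ty":0,"tz":0,"twist":0}
    - {"tx":0,"ty":0,"tz":0,"twist":0}
    - {"tx":0,"ty":0,"tz":-20,"twist":0}
    - {"tx":0,"ty":0,"tz":-50,"twist":0}
    - {"tx":0,"ty":0,"tz":-80,"twist":0}
    - {"tx":20,"ty":-30,"tz":-100,"twist":0}
    - {"tx":40,"ty":-60,"tz":-120,"twist":0}
    - {"tx":40,"ty":-75,"tz":-120,"twist":0}
    - {"tx":40,"ty":-75,"tz":-120,"twist":0}
  hand: 1

```text
clock: 34.43
position: [0.5952, 0.0271, 0.2823]
tcp_rot: [0.002, 0.001, 1.0, 0.0]
ft_force: [0.3, 0.2, -1.2]
finger_gap: 0.0852
```

Emit:
arm_command:
  series:
    - {"tx":0,"ty":0,"tz":0,"twist":0}
    - {"tx":0,"ty":0,"tz":0,"twist":0}
    - {"tx":0,"ty":0,"tz":0,"twist":0}
    - {"tx":0,"ty":0,"tz":0,"twist":0}
  hand: 0

```text
clock: 34.77
position: [0.5954, 0.0302, 0.2782]
tcp_rot: [-0.001, -0.0, 1.0, -0.0]
ft_force: [0.4, 0.5, -0.4]
finger_gap: 0.0428
```

Run:
```python
from wm import *
o=manip.get_obs();print(o["position"],o["finger_gap"],yaw())
f=grab("wrist");cv2.imwrite("pics/w14.png",f["pixels"])
print("cap top exp",proj(f,(.634,.1045,.104)),"tab exp")
c,s=np.cos(np.radians(-2.4)),np.sin(np.radians(-2.4));O=np.array([.6179,.0182])
def F(x,y,z): d=np.array([x+12.5,y+12.5])/1000;return np.append(O+[c*d[0]-s*d[1],s*d[0]+c*d[1]],z)
for n,p in dict(spindle=F(0,75,.09),tab=F(0,-55,.104),wing=F(-45,-100,.102)).items(): print(n,p.round(4),np.round(proj(f,p),1))
```

```text
[0.59540833 0.03020909 0.27823865] 0.04283361943708242 0.018487722730199607
cap top exp (np.float64(412.7838581699514), np.float64(286.4844551512393)) tab exp
spindle [0.6341 0.1051 0.09  ] [409.2 279.2]
tab [ 0.6286 -0.0248  0.104 ] [252.  280.4]
wing [ 0.5818 -0.0679  0.102 ] [192.5 223.3]
```

View pics/w14.png

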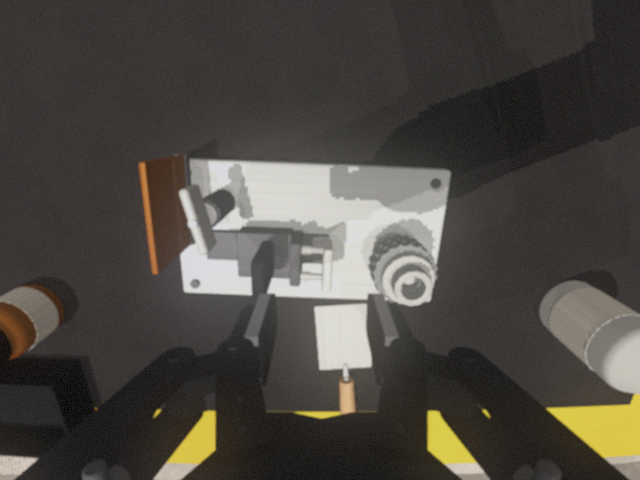

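The cap sits at (411,288), where expected. Now I'll go down over the tab with partly open fingers, aligned to the fixture yaw of −2.4°.

Emit:
arm_command:
  series:
    - {"tx":-12,"ty":-18,"tz":10,"twist":1.2}
    - {"tx":-24,"ty":-36,"tz":20,"twist":2.4}
    - {"tx":-33,"ty":-53.5,"tz":30,"twist":2.4}
    - {"tx":-33,"ty":-53.5,"tz":45,"twist":2.4}
    - {"tx":-33,"ty":-53.5,"tz":60,"twist":2.4}
    - {"tx":-33,"ty":-53.5,"tz":75,"twist":2.4}
    - {"tx":-33,"ty":-53.5,"tz":75,"twist":2.4}
    - {"tx":-33,"ty":-53.5,"tz":75,"twist":2.4}
    - {"tx":-33,"ty":-53.5,"tz":75,"twist":2.4}
  hand: -0.15
  force: 30

```text
clock: 35.57
position: [0.6287, -0.0237, 0.2053]
tcp_rot: [0.001, 0.021, 1.0, -0.0]
ft_force: [-0.8, -0.7, 0.3]
finger_gap: 0.0361
```

Run:
```python
from wm import *
o=manip.get_obs();print(o["position"],o["finger_gap"],yaw())
f=grab("wrist");cv2.imwrite("pics/w15.png",f["pixels"])
p=(.6286,-.0240,.104);print(proj(f,p))
g=cv2.cvtColor(f["pixels"],cv2.COLOR_BGR2GRAY)
for v in(230,240,250,260,270): print(v,g[v,270:390:4].tolist())
```

```text
[ 0.62869604 -0.02374576  0.20532562] 0.03609069578369895 -2.395808215534018
(np.float64(319.9455441839011), np.float64(281.8911773646838))
230 [128, 126, 128, 125, 126, 129, 95, 90, 92, 93, 87, 88, 75, 64, 62, 60, 75, 90, 88, 89, 86, 85, 67, 78, 82, 87, 83, 84, 87, 88]
240 [130, 127, 128, 125, 124, 126, 129, 114, 90, 94, 89, 92, 66, 64, 60, 59, 61, 79, 83, 85, 89, 83, 69, 85, 88, 87, 91, 139, 139, 139]
250 [127, 127, 127, 128, 122, 125, 125, 123, 122, 122, 123, 120, 60, 65, 63, 60, 59, 78, 82, 85, 87, 101, 69, 84, 86, 84, 83, 84, 86, 87]
260 [214, 214, 215, 213, 119, 124, 123, 121, 121, 120, 113, 110, 62, 64, 60, 59, 56, 78, 80, 78, 97, 97, 71, 80, 81, 80, 181, 216, 216, 216]
270 [217, 215, 214, 214, 124, 117, 120, 117, 116, 113, 113, 112, 63, 62, 63, 65, 62, 101, 108, 108, 111, 96, 80, 111, 110, 92, 144, 160, 159, 150]
```

View pics/w15.png

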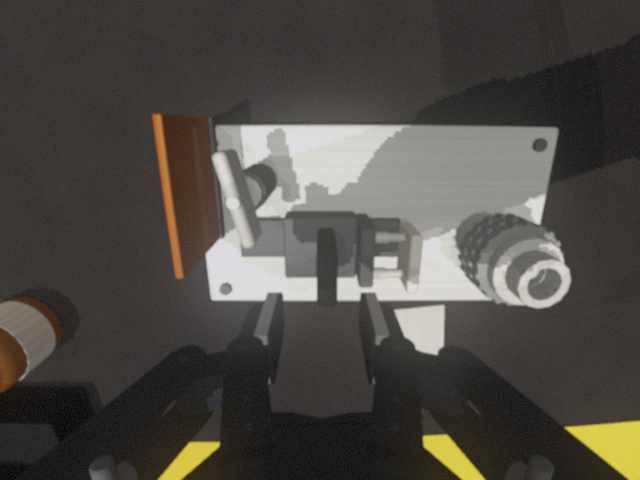

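The tab is the dark band at x 317–336 (centre 327) and the plate edges are level in the view, so the yaw is right. I'll shift 3 mm, go down and pinch.

Emit:
arm_command:
  series:
    - {"tx":0,"ty":2.8,"tz":12,"twist":0}
    - {"tx":0,"ty":2.8,"tz":26,"twist":0}
    - {"tx":0,"ty":2.8,"tz":40,"twist":0}
    - {"tx":0,"ty":2.8,"tz":52,"twist":0}
    - {"tx":0,"ty":2.8,"tz":62,"twist":0}
    - {"tx":0,"ty":2.8,"tz":65,"twist":0}
    - {"tx":0,"ty":2.8,"tz":65,"twist":0}
    - {"tx":0,"ty":2.8,"tz":65,"twist":0}

```text
clock: 36.28
position: [0.6283, -0.021, 0.1415]
tcp_rot: [0.0, 0.021, 1.0, -0.0]
ft_force: [-6.1, 1.2, 10.3]
finger_gap: 0.0361
```

Emit:
arm_command:
  series:
    - {"tx":0,"ty":0,"tz":0,"twist":0}
    - {"tx":0,"ty":0,"tz":0,"twist":0}
    - {"tx":0,"ty":0,"tz":0,"twist":0}
    - {"tx":0,"ty":0,"tz":0,"twist":0}
    - {"tx":0,"ty":0,"tz":0,"twist":0}
    - {"tx":0,"ty":0,"tz":0,"twist":0}
    - {"tx":0,"ty":0,"tz":0,"twist":0}
    - {"tx":0,"ty":0,"tz":0,"twist":0}
  hand: -1
  force: 30

```text
clock: 36.95
position: [0.629, -0.0217, 0.1423]
tcp_rot: [0.001, 0.021, 1.0, -0.001]
ft_force: [-4.9, -1.1, 10.7]
finger_gap: 0.0117
```

Run:
```python
from wm import *
o=manip.get_obs();print(o["position"],o["finger_gap"],yaw(),o["ft_force"])
f=grab("wrist");cv2.imwrite("pics/w16.png",f["pixels"])
to(.6306,.0222,.14,-2.4)
```

```text
[ 0.62898951 -0.02170073  0.14226044] 0.011723226279667586 -2.408728139847099 [-4.91487905 -1.13132442 10.65041057]
tool shift [ 0.2 43.9  2.2] twist -0.01
```

There's 10 N upward on the fingers, so a tip is probably resting on the jaw's carrier. I'll open slightly, rise 10 mm and regrip.

Emit:
arm_command:
  series:
    - {"tx":0,"ty":0,"tz":0,"twist":0}
    - {"tx":0,"ty":0,"tz":0,"twist":0}
    - {"tx":0,"ty":0,"tz":-6,"twist":0}
    - {"tx":0,"ty":0,"tz":-12,"twist":0}
    - {"tx":0,"ty":0,"tz":-12,"twist":0}
    - {"tx":0,"ty":0,"tz":-12,"twist":0}
  hand: -0.45

```text
clock: 37.5
position: [0.6287, -0.0211, 0.152]
tcp_rot: [0.001, 0.021, 1.0, 0.0]
ft_force: [0.2, 0.0, 0.0]
finger_gap: 0.0234
```

Emit:
arm_command:
  series:
    - {"tx":0,"ty":0,"tz":0,"twist":0}
    - {"tx":0,"ty":0,"tz":0,"twist":0}
    - {"tx":0,"ty":0,"tz":0,"twist":0}
    - {"tx":0,"ty":0,"tz":0,"twist":0}
    - {"tx":0,"ty":0,"tz":0,"twist":0}
  hand: -1
  force: 30

```text
clock: 37.92
position: [0.6284, -0.0213, 0.1513]
tcp_rot: [-0.0, 0.021, 1.0, -0.0]
ft_force: [0.6, -0.6, 1.3]
finger_gap: 0.0115
```

Run:
```python
from wm import *
o=manip.get_obs();print(o["position"],o["finger_gap"],yaw(),o["ft_force"])
to(.6306,.0222,.152,-2.4)
```

```text
[ 0.62840742 -0.02129996  0.15133456] 0.011498444165241765 -2.4309360187848625 [ 0.63706543 -0.60147702  1.3361531 ]
tool shift [-0.3 43.6 -0.7] twist -0.03
```

Emit:
arm_command:
  series:
    - {"tx":0,"ty":4,"tz":0,"twist":0}
    - {"tx":0,"ty":8,"tz":0,"twist":0}
    - {"tx":0,"ty":12,"tz":0,"twist":0}
    - {"tx":0,"ty":16,"tz":0,"twist":0}
    - {"tx":0,"ty":20,"tz":0,"twist":0}
    - {"tx":0,"ty":24,"tz":0,"twist":0}
    - {"tx":0,"ty":28,"tz":0,"twist":0}
    - {"tx":0,"ty":31,"tz":0,"twist":0}
    - {"tx":0,"ty":34,"tz":0,"twist":0}
    - {"tx":0,"ty":35,"tz":0,"twist":0}
    - {"tx":0,"ty":35,"tz":0,"twist":0}

```text
clock: 38.83
position: [0.6298, 0.0127, 0.1514]
tcp_rot: [-0.0, 0.021, 1.0, -0.001]
ft_force: [0.1, -5.2, 1.4]
finger_gap: 0.0115
```

Run:
```python
from wm import *
o=manip.get_obs();print(o["position"],o["finger_gap"],yaw(),o["ft_force"])
f=grab("wrist");cv2.imwrite("pics/w17.png",f["pixels"])
g=cv2.cvtColor(f["pixels"],cv2.COLOR_BGR2GRAY)
M=rot(o["tcp_rot"]);print((M.T@o["ft_force"]).round(1))
for v in(190,200,210,220,230,240,250):
    p=(o["position"]+M@np.array([.0,.04,0]));print(v,g[v,330:480:3].tolist())
```

```text
[0.62984224 0.01272711 0.15135384] 0.011524605704846399 -2.462586887256279 [ 0.1398015  -5.21414671  1.37804699]
[-0.4 -5.2 -1.4]
190 [209, 206, 206, 205, 206, 206, 204, 180, 152, 150, 152, 150, 147, 149, 153, 149, 147, 149, 146, 147, 149, 145, 146, 147, 144, 143, 144, 142, 144, 143, 142, 142, 142, 143, 142, 144, 142, 141, 143, 141, 143, 142, 141, 142, 141, 143, 141, 141, 143, 145]
200 [206, 208, 206, 207, 204, 176, 152, 149, 152, 150, 152, 150, 148, 149, 148, 148, 147, 147, 148, 147, 146, 146, 143, 146, 145, 146, 144, 145, 144, 145, 147, 143, 141, 141, 141, 141, 140, 142, 142, 141, 141, 141, 140, 140, 141, 142, 140, 142, 143, 137]
210 [184, 181, 182, 172, 152, 153, 153, 151, 150, 150, 152, 150, 148, 150, 149, 150, 151, 150, 148, 148, 147, 145, 150, 147, 147, 146, 145, 145, 145, 147, 143, 145, 146, 144, 147, 144, 143, 145, 143, 143, 143, 143, 141, 141, 142, 138, 142, 141, 142, 141]
220 [150, 151, 149, 150, 149, 152, 151, 149, 148, 149, 149, 149, 149, 148, 150, 152, 149, 146, 149, 148, 149, 147, 149, 147, 146, 148, 147, 145, 145, 147, 147, 147, 146, 148, 148, 145, 147, 146, 148, 146, 147, 145, 144, 145, 142, 145, 142, 144, 146, 143]
230 [147, 147, 143, 147, 144, 145, 146, 142, 146, 145, 147, 146, 145, 148, 146, 144, 144, 141, 148, 144, 143, 146, 143, 142, 145, 147, 144, 145, 146, 141, 142, 142, 140, 142, 141, 140, 141, 145, 140, 143, 140, 143, 142, 142, 141, 132, 133, 143, 142, 142]
240 [72, 69, 72, 76, 73, 71, 74, 71, 67, 68, 66, 69, 68, 67, 64, 112, 138, 143, 145, 146, 145, 147, 145, 145, 146, 144, 143, 142, 138, 133, 140, 146, 143, 145, 144, 145, 145, 142, 127, 103, 100, 103, 101, 101, 101, 99, 96, 103, 97, 87]
250 [82, 87, 79, 82, 79, 83, 81, 81, 84, 81, 73, 62, 68, 64, 66, 69, 74, 133, 135, 133, 133, 134, 131, 146, 145, 145, 145, 131, 132, 110, 111, 112, 114, 123, 144, 120, 99, 100, 101, 97, 94, 81, 80, 73, 75, 74, 82, 99, 78, 73]
```

Emit:
arm_command:
  series:
    - {"tx":0,"ty":1,"tz":0,"twist":0}
    - {"tx":0,"ty":2,"tz":0,"twist":0}
    - {"tx":0,"ty":2,"tz":0,"twist":0}

```text
clock: 39.13
position: [0.6299, 0.0145, 0.1514]
tcp_rot: [-0.0, 0.022, 1.0, -0.001]
ft_force: [0.2, -5.5, 0.8]
finger_gap: 0.0115
```

Emit:
arm_command:
  series:
    - {"tx":0,"ty":1,"tz":0,"twist":0}
    - {"tx":0,"ty":2,"tz":0,"twist":0}
    - {"tx":0,"ty":2,"tz":0,"twist":0}

```text
clock: 39.38
position: [0.63, 0.0165, 0.1513]
tcp_rot: [-0.0, 0.022, 1.0, -0.001]
ft_force: [0.4, -5.2, 1.3]
finger_gap: 0.0115
```

Emit:
arm_command:
  series:
    - {"tx":0,"ty":1,"tz":0,"twist":0}
    - {"tx":0,"ty":2,"tz":0,"twist":0}
    - {"tx":0,"ty":2,"tz":0,"twist":0}

```text
clock: 39.63
position: [0.6301, 0.0183, 0.1514]
tcp_rot: [-0.0, 0.022, 1.0, -0.001]
ft_force: [1.0, -6.8, 1.1]
finger_gap: 0.0115
```

Run:
```python
from wm import *
o=manip.get_obs();print(o["position"],o["finger_gap"],yaw(),o["ft_force"])
f=grab("wrist");cv2.imwrite("pics/w18.png",f["pixels"])
cv2.imwrite("pics/c18.png",cv2.resize(np.vstack([cv2.imread("pics/w17.png")[220:320,290:510],f["pixels"][220:320,290:510]]),None,fx=3,fy=3,interpolation=cv2.INTER_CUBIC))
```

```text
[0.6300747  0.0183237  0.15135132] 0.011479135942593328 -2.4775881878143053 [ 1.03983205 -6.81856463  1.13479199]
```

View pics/c18.png

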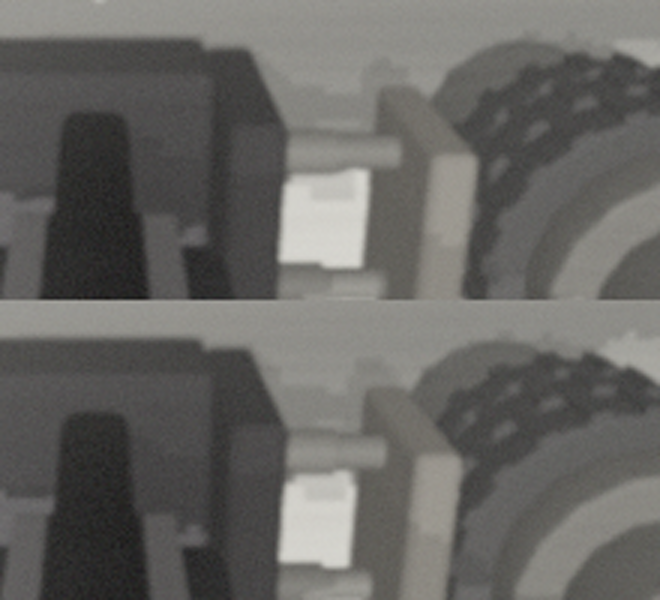

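The rods show the pad already pushed in about 2 mm (face edge from 475 to 460 px in the 3× crop), so contact came at y≈0.016. That agrees with the geometric target of 0.0222 for mid travel, so I'll go 4 mm more. That was my 16th picture, so I use numbers only from here.

Emit:
arm_command:
  series:
    - {"tx":0,"ty":1,"tz":0,"twist":0}
    - {"tx":0,"ty":2,"tz":0,"twist":0}
    - {"tx":0,"ty":3,"tz":0,"twist":0}
    - {"tx":0,"ty":4,"tz":0,"twist":0}
    - {"tx":0,"ty":4,"tz":0,"twist":0}
    - {"tx":0,"ty":4,"tz":0,"twist":0}

```text
clock: 40.18
position: [0.6302, 0.022, 0.1513]
tcp_rot: [-0.0, 0.022, 1.0, -0.001]
ft_force: [0.3, -7.8, 0.8]
finger_gap: 0.0111
```

```bash
cat > pad.py <<'E'
from wm import *
# same-frame shift of the pad edge: template of the pad's bright front corner from w17, and of jaw carrier edge
def pad(img,ref="pics/w17.png"):
    r=cv2.cvtColor(cv2.imread(ref),cv2.COLOR_BGR2GRAY);g=cv2.cvtColor(img,cv2.COLOR_BGR2GRAY);out=[]
    for (u0,u1,v0,v1) in ((425,452,262,298),(350,390,230,280)): # pad face edge, carrier edge
        t=r[v0:v1,u0:u1];s=g[v0-6:v1+6,u0-34:u1+12]
        m=cv2.matchTemplate(s,t,cv2.TM_CCOEFF_NORMED);_,q,_,l=cv2.minMaxLoc(m)
        x=l[0]
        if 0<x<m.shape[1]-1:
            a,b,c=m[l[1],x-1:x+2];x=x+(a-c)/(2*(a-2*b+c))
        out.append((round(float(x-34),2),l[1]-6,round(q,3)))
    return out
E
python3 - <<'E'
from pad import *
o=manip.get_obs();print(o["position"],o["finger_gap"],o["ft_force"])
f=grab("wrist");cv2.imwrite("pics/w19.png",f["pixels"])
print(pad(cv2.imread("pics/w18.png")),pad(f["pixels"]))
p=[onz(f,(u,280),.080) for u in(430,440)];print("mm/px",np.linalg.norm(p[0]-p[1])*100)
E
```

```text
[0.63023064 0.0219698  0.15132979] 0.0111361633618595 [ 0.25576233 -7.78626075  0.82267557]
[(-5.26, 0, 0.975), (0.06, 0, 0.994)] [(-12.62, 0, 0.97), (0.05, 0, 0.994)]
mm/px 0.4685172279835821
```

The pad is in by about 6 mm (12.6 px × 0.47) and the carrier has not moved in view. Let go and rise.

Emit:
arm_command:
  series:
    - {"tx":0,"ty":0,"tz":0,"twist":0}
    - {"tx":0,"ty":0,"tz":0,"twist":0}
    - {"tx":0,"ty":0,"tz":0,"twist":0}
    - {"tx":0,"ty":0,"tz":0,"twist":0}
  hand: -0.5

```text
clock: 40.57
position: [0.6303, 0.0242, 0.1511]
tcp_rot: [-0.0, 0.021, 1.0, 0.0]
ft_force: [0.1, -0.4, -0.3]
finger_gap: 0.0215
```

Run:
```python
from pad import *
o=manip.get_obs();print(o["position"],o["finger_gap"],o["ft_force"])
f=grab("wrist");cv2.imwrite("pics/w20.png",f["pixels"])
print(pad(f["pixels"]))
```

```text
[0.63025579 0.02415954 0.15109987] 0.02146593874221149 [ 0.05622371 -0.38388539 -0.3157774 ]
[(-17.51, 0, 0.963), (-4.63, 0, 0.989)]
```

Emit:
arm_command:
  series:
    - {"tx":0,"ty":0,"tz":-15,"twist":0}
    - {"tx":0,"ty":0,"tz":-40,"twist":0}
    - {"tx":0,"ty":0,"tz":-65,"twist":0}
    - {"tx":15,"ty":-25,"tz":-65,"twist":0}
    - {"tx":30,"ty":-50,"tz":-65,"twist":0}
    - {"tx":45,"ty":-75,"tz":-65,"twist":0}
    - {"tx":45,"ty":-82,"tz":-65,"twist":0}
    - {"tx":45,"ty":-82,"tz":-65,"twist":0}
    - {"tx":45,"ty":-82,"tz":-65,"twist":0}
    - {"tx":45,"ty":-82,"tz":-65,"twist":0}

```text
clock: 41.45
position: [0.5822, -0.0555, 0.2161]
tcp_rot: [-0.0, 0.021, 1.0, 0.0]
ft_force: [0.8, -0.1, -0.0]
finger_gap: 0.0215
```

```bash
cat > wing.py <<'E'
from wm import *
def F(x,y,z,S=np.array([.634,.1045])):
    c,s=np.cos(np.radians(-2.4)),np.sin(np.radians(-2.4));d=np.array([x,y-75])/1000
    return np.append(S+[c*d[0]-s*d[1],s*d[0]+c*d[1]],z)
def wing(f,lo=165,sat=60):
    C=F(-45,-100,.102);uc,vc=proj(f,C)
    # rectify plane z=.102, 80x80 mm around C in fixture axes, 0.25 mm/px  (row=+x down? row->x, col->y)
    N=320;yy,xx=np.mgrid[0:N,0:N];mx=np.zeros((N,N),np.float32);my=mx.copy()
    K=np.array(f["mtx"]);W=np.linalg.inv(f["W"])
    P=np.stack([F((i-160)*.25-45,(j-160)*.25-100,.102) for i in range(N) for j in range(N)])
    c=P@W[:3,:3].T+W[:3,3];s=c[:,:2]/c[:,2:];s=s*(1+f["k1"]*(s**2).sum(1,keepdims=True))
    m=(s*[K[0,0],K[1,1]]+[K[0,2],K[1,2]]).astype(np.float32).reshape(N,N,2)
    return cv2.remap(f["pixels"],m[...,0],m[...,1],cv2.INTER_LINEAR),(uc,vc)
E
python3 - <<'E'
from wing import *
o=manip.get_obs();print(o["position"],o["finger_gap"],yaw(),F(-45,-100,.102))
f=grab("wrist");cv2.imwrite("pics/w21.png",f["pixels"]);np.save("w21.npy",f["W"])
r,c=wing(f);cv2.imwrite("pics/r21.png",r);print(c)
h=cv2.cvtColor(r,cv2.COLOR_BGR2HSV)
print("V");print("\n".join(" ".join(f"{v:3d}" for v in row) for row in h[::14,::14,2]));print("S");print("\n".join(" ".join(f"{v:3d}" for v in row) for row in h[::14,::14,1]))
E
```

```text
[ 0.58222676 -0.05551269  0.21609051] 0.021528447087473958 -2.401889803208377 [ 0.58171123 -0.06846209  0.102     ]
(np.float64(298.65525376895783), np.float64(272.97196088089146))
V
 63 149 196  78  85  79  78 141 141 150 157 224 225 223 158 159 158 159 159 159 159 159 159
 68 157 197  79  85  79  79 141 141 145 159 226 226 219 153 161 162 161 163 162 163 162 164
 68 149 193  78  86  81  80 141 140 145 152 202 110  87 124 154 158 161 179 161 160 171 168
 70 159 195  78  85  81  79 143 144 149 112 108  80  78  82 132 163 164 202 225 225 226 227
 72 148 191  77  86  81  81 144 146 135 136 110  86  81  83  94 154 163 196 227 225 226 225
 68 161 193  79  88  85  82 144 144 132 154 130  97  84  81  90 150 155 165 224 224 224 224
 74 150 190  79  87  81  86 143 144 148 153 142 103 119  98 105 158 155 165 226 226 225 224
 68 160 190  79  86  84  83 141 142 144 145 150 104 141 144 110 165 150 186 222 221 218 224
 70 149 190  81  85  86  87 144 146 131 140 153 113 133 151 120 214 214 220 227 227 227 227
 70 159 188  82  88  84  84 146 144 146 175 155 133 114 146 169 212 218 227 226 227 227 2
[... 2616 characters left out ...]
   5   7   8  10  11   9   4   4   8   6   6  10   9   6
 27 147 159 101  90   8   3   1   3   9   2   7  10  12  14   6   6   4   4   4   9   5   8
 24 144 156 103  93   5   4   3   6   7   9   6   1  11  10   1   1   0   8   9  10  14   7
 25 148 160  90  55   3  14   7   8  11  10   3   2  11   6   1   0   1   6   8   7   7   7
 21 146 165  97   1   4   8   4   7   2   6   3   3   1   0   0   2   1   5   8  20   7   9
 24 147 159  98   1   0  15  12   5   9   7   3   3   4   4   4   3   6   6   8  14   7   9
 28 149 164  47   2  11   8   7   7   7  14   5   0   1   1   0   1   2   1   2  11  11   7
 25 145 164  18   1  12  11  11   7   7  11   5   2   3   5   3   4   5   5   5  11   9   7
```

After release the carrier and pad edges differ by 12.9 px, so the pad is still in by about 6 mm. Next I need the wing's angle from the picture data: in w15 the bar ran from (222,155) to (248,243), with the axis pip near (232,203).

Run:
```python
from wing import *
a=np.radians(-2.396);W=np.eye(4);W[:3,:3]=np.array([[-np.cos(a),-np.sin(a),0],[-np.sin(a),np.cos(a),0],[0,0,-1]]);W[:3,3]=[.628696,-.023746,.205326]
f=grab("wrist");T=np.array(f["T_tool_cam"])
K=f["mtx"];f15={"pixels":cv2.imread("pics/w15.png"),"W":W@T,"mtx":K,"k1":f["k1"]}
S=F(-45,-100,.102)
for uv in((232,203),(222,155),(248,243)):print(onz(f15,uv,.102)[:2].round(4),((onz(f15,uv,.102)-S)[:2]*1000).round(1))
print("pred axis px w15",proj(f15,S))
ramp=" .:-=+*#%@"
r,_=wing(f15);g=cv2.resize(cv2.cvtColor(r,cv2.COLOR_BGR2GRAY),(64,40),interpolation=cv2.INTER_AREA)
print("\n".join("".join(ramp[min(9,int(v)//24)] for v in row) for row in g))
r=cv2.imread("pics/r21.png");g=cv2.resize(cv2.cvtColor(r,cv2.COLOR_BGR2GRAY),(64,40),interpolation=cv2.INTER_AREA)
print("-----w21");print("\n".join("".join(ramp[min(9,int(v)//24)] for v in row) for row in g))
```

```text
[ 0.582  -0.0683] [0.2 0.2]
[ 0.5572 -0.0703] [-24.5  -1.9]
[ 0.6045 -0.0623] [22.8  6.2]
pred axis px w15 (np.float64(231.58977298207617), np.float64(202.5643228651441))
:::=++=:.::.::::::::::::::-:--========++++++++++++++++++++++++++
:::=++=:::::::::::::::::::--+******###%@@@@%@@@@@@%%##%%@@%%@@@@
:::=++=::::::::::::::::::---*****#####%@@@@@@@@@%######%@@@@@@@@
:::=++=::::::::::::::::::---*******###%@@@@@@@@%#######%@@@@@@@@
:::=++=::::::::::::::::::---+******###%@@@@@@@@@#######%@@@@@@@@
:::=++=::::::::::::::::::---+******##*%%%@@@@@@%########%@@@@@@@
:::=++=::::::::::::::::::---+*+++=+*#*%%%%@@@@@@%#######%@@@@@@@
:::=++=::::::::::::::::::-+###*=====**%@@@@@@@@@%########%@@@@@@
:::=++=::::::::::::::::::+%%%%#+====*#%@@@@@@%%#*********#%@@@@@
:::=++=::::::::::::::::::=%%@%%*====+#%%%%%%**+++********#%@@@@@
:::=++=::::::::::::::::::-#%@@%#+====*#%*+=----==+*******#%%%%%%
:::=++=::::::::::::::::::-+%%@%#*======----------=+*******%%@@@@
:::=++=::::::::::::::::::-=#%@%%*=====------------=+*******%@@@@
:::=++=::::::::::::::::::--*%@@%#+=====+==---------+*******#@@@@
:::=++=::::::::::::
[... 3579 characters left out ...]
@@@@%%%%%*=====--+%%#%%##*#%%%%%%%%%%%%#=--=====*#
::-+++-::---*%@@@#=---======---+@%#%%%##%@@@@@@@@@@@@%=--======-
::=+++=::--=%@@%+-:::--=====---*@@%%%%##@@@@@@@@@@@@@%=--======-
::-+++=::--*@@%+:::::-======---*@@@%%%%@@@@@@@@@@@@@@%=---=====-
::-+++-::-+%@@#-:::::-======---*@@@@@@@@@@@@@@@@@@@@@%=---======
::-+++-::-#@@%*:::::-======--:-*@@@@@@@@@@@@@@@@@@@@@%=---======
::=+++-:-+%@@#-:::::-======-::-*@@@@@@@@@@@@@@@@@@@@@%=----=====
::-+++-:=#@@%+::::::-======-::-*@@@@@@@@@@@@@@@@@@@@@%+-:--=====
::-+++=:+%@@#-:::::-======--::-*@@@@@@@@@@@@@@@@@@@@@%+-::-=====
::-+++-:+%@%+::::::-======-:::-*@@@@@@@@@@@@@@@@@@@@@%+:::--====
::-+++--+%@#-::::::-======-:::-#@@@@@@@@@@@@@@@@@@@@@%+::::-====
```

The axis matches the prediction within 0.3 mm, and the bar is about 13.5° counter-clockwise of fixture x. Checking the last joint's room.

Run:
```python
from wing import *
o=manip.get_obs();print(o["qpos"].round(3),o["position"],o["finger_gap"],yaw())
C=F(-45,-100,.102);print(C);to(C[0],C[1],.19,11.1)
```

```text
[ 0.248  0.008 -0.107 -0.    -1.456 -1.86 ] [ 0.58225069 -0.05537331  0.21594724] 0.02154897088341252 -2.3709199961238454
[ 0.58171123 -0.06846209  0.102     ]
tool shift [ -0.  -13.1  25.9] twist -13.47
```

Clockwise lowers q6, leaving only about 79° of room. Starting from the half-turn-equivalent grasp (193.5° counter-clockwise of here) gives enough for one continuous turn.

Emit:
arm_command:
  series:
    - {"tx":0,"ty":-13.1,"tz":0,"twist":-7}
    - {"tx":0,"ty":-13.1,"tz":0,"twist":-14}
    - {"tx":0,"ty":-13.1,"tz":0,"twist":-21}
    - {"tx":0,"ty":-13.1,"tz":0,"twist":-28}
    - {"tx":0,"ty":-13.1,"tz":0,"twist":-35}
    - {"tx":0,"ty":-13.1,"tz":0,"twist":-42}
    - {"tx":0,"ty":-13.1,"tz":0,"twist":-49}
    - {"tx":0,"ty":-13.1,"tz":0,"twist":-56}
    - {"tx":0,"ty":-13.1,"tz":0,"twist":-63}
    - {"tx":0,"ty":-13.1,"tz":0,"twist":-70}
    - {"tx":0,"ty":-13.1,"tz":0,"twist":-77}
    - {"tx":0,"ty":-13.1,"tz":0,"twist":-84}

```text
clock: 42.55
position: [0.5817, -0.0685, 0.2159]
tcp_rot: [-0.0, -0.656, 0.755, 0.0]
ft_force: [-0.5, -0.1, 0.9]
finger_gap: 0.0212
```

Emit:
arm_command:
  series:
    - {"tx":0,"ty":0,"tz":0,"twist":-7}
    - {"tx":0,"ty":0,"tz":0,"twist":-14}
    - {"tx":0,"ty":0,"tz":0,"twist":-21}
    - {"tx":0,"ty":0,"tz":0,"twist":-28}
    - {"tx":0,"ty":0,"tz":0,"twist":-35}
    - {"tx":0,"ty":0,"tz":0,"twist":-42}
    - {"tx":0,"ty":0,"tz":0,"twist":-49}
    - {"tx":0,"ty":0,"tz":0,"twist":-56}
    - {"tx":0,"ty":0,"tz":0,"twist":-63}
    - {"tx":0,"ty":0,"tz":0,"twist":-70}
    - {"tx":0,"ty":0,"tz":0,"twist":-77}
    - {"tx":0,"ty":0,"tz":0,"twist":-84}

```text
clock: 43.55
position: [0.5817, -0.0685, 0.2159]
tcp_rot: [0.0, 0.993, -0.122, -0.0]
ft_force: [-0.3, -0.1, -1.0]
finger_gap: 0.0216
```

Emit:
arm_command:
  series:
    - {"tx":0,"ty":0,"tz":0,"twist":-7}
    - {"tx":0,"ty":0,"tz":0,"twist":-14}
    - {"tx":0,"ty":0,"tz":0,"twist":-21}
    - {"tx":0,"ty":0,"tz":0,"twist":-25.5}
    - {"tx":0,"ty":0,"tz":0,"twist":-25.5}
    - {"tx":0,"ty":0,"tz":0,"twist":-25.5}
    - {"tx":0,"ty":0,"tz":0,"twist":-25.5}

```text
clock: 44.13
position: [0.5815, -0.0689, 0.2161]
tcp_rot: [-0.0, 0.995, 0.095, -0.0]
ft_force: [-0.6, -0.8, 0.6]
finger_gap: 0.0212
```

Run:
```python
from wing import *
o=manip.get_obs();print(o["qpos"].round(3),o["position"],o["finger_gap"],yaw())
C=F(-45,-100,.102);to(C[0],C[1],.152,11.1-360 if yaw()<-100 and 0 else -168.9)
f=grab("wrist");cv2.imwrite("pics/w22.png",f["pixels"]);print(proj(f,C))
r,_=wing(f);g=cv2.resize(cv2.cvtColor(r,cv2.COLOR_BGR2GRAY),(64,40),interpolation=cv2.INTER_AREA)
ramp=" .:-=+*#%@"
print("\n".join("".join(ramp[min(9,int(v)//24)] for v in row) for row in g))
```

```text
[ 0.224  0.01  -0.105 -0.    -1.456  1.538] [ 0.58146251 -0.06894478  0.21610654] 0.02119361289471594 -169.04033748128745
tool shift [ 0.4 -0.4 64.1] twist -0.14
(np.float64(321.21902026137354), np.float64(272.25194034031966))
....-==:.....:::::::::::::::::::::::.....:-----:.......:::::::::
..:-===-......::::::::::::::::::::::.....:-----:.......:::::::::
.:------......:::::::::::::::::::::::....:-----:.......:::::::::
.:------:......::::::::::::::::::::::....:-----:.......:::::::::
..:------:.....::::::::::::::::::::::....:------......::::::::::
...-------:....:::::::::::::::::::::::...:------.....:::::::::::
...:------:.....::::::::::::::::::::::...:-----:....::::::::::::
....:------:....::::::::::-===-::::::::..:------::::::::::::::::
.....:------:....::::::::=*##*+-:::::::...------::::::::::::::::
......-------....::::::::+###*+-:::::::...------::::::::::::::::
......:------:...::::::::=##*++=::::::::..:-----::::::::::::::::
.......:------:...:::::::-*#*++=-:::::::..:---:::::::::::::::::.
:.......:------...:::::::-+**+++-:::::::::::::::::::::::::::::::
:::--::.:------:..::::::::-+
[... 1026 characters left out ...]
:::::-=++++++===++**####*=---=+*******************
::-=+=-::::::::::::-=+++++++=--==+####*+----+*******##*####%#***
::-=++-::::::::::::-=++++++++----=*####*----+*******%%%%%%%%%%#*
::-=++-::::::::::::-=+++++++*=----+###*+=---+++*****%%%%%%%%%%%%
::-=++-::::::::::::-=+++++++**=---=++++=---=++++****#%%%%%%%%%%%
::-=++-:::::::::::--=+++++++**#=---======--+**+++****#%%%%%%%%%%
::-=++-:::::::::::--=++++++***%#+=--=====+*#%#*++****#%%%%%%%%%%
::-=++-:::::::::::--=++++++***#%%#*+++**#%%%%#*++****#%%%%%%%%%%
::-+++-:::::::::::--=++++++***#%%%%%%%%%%%%%%#*++****#%%%%%%%%%%
::-+++-:::::::::::--=++++++***#%%%%%%%%%%%%%%%#####%%%%%%%%%%%%%
::-+++-::::-::::::--+++++++***#%%%%%%%%%%%%%%%%%%%%%%%%%%%%%%%%%
```

The bar agrees from the opposite side too (13°, axis centred). Descending.

Emit:
arm_command:
  series:
    - {"tx":0.3,"ty":-0.3,"tz":12,"twist":0}
    - {"tx":0.3,"ty":-0.3,"tz":26,"twist":0}
    - {"tx":0.3,"ty":-0.3,"tz":40,"twist":0}
    - {"tx":0.3,"ty":-0.3,"tz":52,"twist":0}
    - {"tx":0.3,"ty":-0.3,"tz":60,"twist":0}
    - {"tx":0.3,"ty":-0.3,"tz":64,"twist":0}
    - {"tx":0.3,"ty":-0.3,"tz":64,"twist":0}
    - {"tx":0.3,"ty":-0.3,"tz":64,"twist":0}

```text
clock: 44.85
position: [0.5817, -0.0691, 0.1526]
tcp_rot: [0.0, 0.995, 0.096, 0.0]
ft_force: [0.4, -0.4, 0.8]
finger_gap: 0.0212
```

Emit:
arm_command:
  series:
    - {"tx":0,"ty":0,"tz":0,"twist":0}
    - {"tx":0,"ty":0,"tz":0,"twist":0}
    - {"tx":0,"ty":0,"tz":0,"twist":0}
    - {"tx":0,"ty":0,"tz":0,"twist":0}
    - {"tx":0,"ty":0,"tz":0,"twist":0}
  hand: -1
  force: 30

```text
clock: 45.27
position: [0.5819, -0.0686, 0.1533]
tcp_rot: [-0.0, 0.995, 0.097, 0.001]
ft_force: [-1.4, 4.5, 5.3]
finger_gap: 0.0069
```

Bar gripped. Turning clockwise.

Emit:
arm_command:
  series:
    - {"tx":0,"ty":0,"tz":0,"twist":6}
    - {"tx":0,"ty":0,"tz":0,"twist":12}
    - {"tx":0,"ty":0,"tz":0,"twist":18}
    - {"tx":0,"ty":0,"tz":0,"twist":24}
    - {"tx":0,"ty":0,"tz":0,"twist":30}
    - {"tx":0,"ty":0,"tz":0,"twist":36}
    - {"tx":0,"ty":0,"tz":0,"twist":40}
    - {"tx":0,"ty":0,"tz":0,"twist":40}

```text
clock: 45.93
position: [0.5819, -0.0686, 0.1533]
tcp_rot: [-0.0, 0.968, -0.251, 0.001]
ft_force: [-1.9, 4.9, 5.3]
finger_gap: 0.0073
```

Run:
```python
from wing import *
o=manip.get_obs();print(o["position"],o["finger_gap"],yaw(),o["ft_force"].round(1),o["torque"].round(2))
```

```text
[ 0.58191663 -0.06858046  0.15332149] 0.007332426950053088 -209.12850012852232 [-1.9  4.9  5.3] [ 1.43  0.78 -0.09]
```

Emit:
arm_command:
  series:
    - {"tx":0,"ty":0,"tz":0,"twist":6}
    - {"tx":0,"ty":0,"tz":0,"twist":12}
    - {"tx":0,"ty":0,"tz":0,"twist":18}
    - {"tx":0,"ty":0,"tz":0,"twist":24}
    - {"tx":0,"ty":0,"tz":0,"twist":30}
    - {"tx":0,"ty":0,"tz":0,"twist":36}
    - {"tx":0,"ty":0,"tz":0,"twist":42}
    - {"tx":0,"ty":0,"tz":0,"twist":48}
    - {"tx":0,"ty":0,"tz":0,"twist":54}
    - {"tx":0,"ty":0,"tz":0,"twist":60}
    - {"tx":0,"ty":0,"tz":0,"twist":60}

```text
clock: 46.85
position: [0.5819, -0.0685, 0.1533]
tcp_rot: [-0.001, 0.712, -0.702, 0.0]
ft_force: [-2.2, 4.5, 5.3]
finger_gap: 0.0074
```

Emit:
arm_command:
  series:
    - {"tx":0,"ty":0,"tz":0,"twist":6}
    - {"tx":0,"ty":0,"tz":0,"twist":12}
    - {"tx":0,"ty":0,"tz":0,"twist":18}
    - {"tx":0,"ty":0,"tz":0,"twist":24}
    - {"tx":0,"ty":0,"tz":0,"twist":30}
    - {"tx":0,"ty":0,"tz":0,"twist":36}
    - {"tx":0,"ty":0,"tz":0,"twist":40}
    - {"tx":0,"ty":0,"tz":0,"twist":43}
    - {"tx":0,"ty":0,"tz":0,"twist":43}
    - {"tx":0,"ty":0,"tz":0,"twist":43}

```text
clock: 47.68
position: [0.582, -0.0684, 0.1536]
tcp_rot: [0.001, -0.41, 0.912, -0.001]
ft_force: [-2.9, 3.8, 6.6]
finger_gap: 0.0073
```

Run:
```python
from wing import *
o=manip.get_obs();print(o["position"],o["finger_gap"],yaw(),o["ft_force"].round(1),o["torque"].round(2),o["qpos"].round(2))
```

```text
[ 0.5820251  -0.06842012  0.15359619] 0.007325990875633586 48.41805110241111 [-2.9  3.8  6.6] [1.15 0.83 2.84] [ 0.23  0.04 -0.19  0.   -1.34 -0.95]
```

142.6° turned and the torque rose to 2.8 N m, so the stop is reached. Open partly and rise.

Emit:
arm_command:
  series:
    - {"tx":0,"ty":0,"tz":0,"twist":0}
    - {"tx":0,"ty":0,"tz":0,"twist":0}
    - {"tx":0,"ty":0,"tz":0,"twist":0}
    - {"tx":0,"ty":0,"tz":0,"twist":0}
    - {"tx":0,"ty":0,"tz":0,"twist":0}
  hand: -0.5

```text
clock: 48.1
position: [0.5815, -0.0692, 0.1519]
tcp_rot: [-0.0, -0.407, 0.913, 0.0]
ft_force: [-0.3, 0.1, 0.6]
finger_gap: 0.0212
```

Emit:
arm_command:
  series:
    - {"tx":0,"ty":0,"tz":-15,"twist":0}
    - {"tx":0,"ty":0,"tz":-40,"twist":0}
    - {"tx":0,"ty":0,"tz":-65,"twist":0}
    - {"tx":0,"ty":0,"tz":-65,"twist":6}
    - {"tx":0,"ty":0,"tz":-65,"twist":12}
    - {"tx":0,"ty":0,"tz":-65,"twist":18}
    - {"tx":0,"ty":0,"tz":-65,"twist":24}
    - {"tx":0,"ty":0,"tz":-65,"twist":30}
    - {"tx":0,"ty":0,"tz":-65,"twist":36}
    - {"tx":0,"ty":0,"tz":-65,"twist":42}
    - {"tx":0,"ty":0,"tz":-65,"twist":48}
    - {"tx":0,"ty":0,"tz":-65,"twist":50}

```text
clock: 49.1
position: [0.5815, -0.0691, 0.2171]
tcp_rot: [-0.0, 0.02, 1.0, 0.0]
ft_force: [0.1, 0.5, -0.3]
finger_gap: 0.0215
```

Emit:
arm_command:
  series:
    - {"tx":-15,"ty":25,"tz":-5,"twist":0}
    - {"tx":-30,"ty":50,"tz":-5,"twist":0}
    - {"tx":-47,"ty":42,"tz":-5,"twist":0}
    - {"tx":-47,"ty":42,"tz":-5,"twist":0}
    - {"tx":-47,"ty":42,"tz":-5,"twist":0}
    - {"tx":-47,"ty":42,"tz":-5,"twist":0}

```text
clock: 49.6
position: [0.6297, -0.0288, 0.222]
tcp_rot: [-0.0, 0.017, 1.0, 0.0]
ft_force: [0.3, -0.1, -0.0]
finger_gap: 0.0212
```

Run:
```python
from pad import *
from wing import *
o=manip.get_obs();print(o["position"],o["finger_gap"],yaw(),o["ft_force"].round(1),o["clock"])
f=grab("wrist");cv2.imwrite("pics/w23.png",f["pixels"])
r,_=wing(f);g=cv2.resize(cv2.cvtColor(r,cv2.COLOR_BGR2GRAY),(64,40),interpolation=cv2.INTER_AREA)
ramp=" .:-=+*#%@"
print("\n".join("".join(ramp[min(9,int(v)//24)] for v in row) for row in g))
print("cap bore exp",proj(f,F(0,75,.104)))
```

```text
[ 0.62969024 -0.02881377  0.22195783] 0.021191040340283046 -1.9647050827522605 [ 0.3 -0.1 -0. ] 49.6
:::=++=::::::::::::::::-::----------============================
:::=++=::::::::::::::::--=*********#%%%%%%%%%%%%%%%%%%%%%%%%%%%%
::-=+*=::::::::::::::::--+****#####%@@@@@@@@@@@@@@@@@@@@@@@@@@@@
::-=+*=::::::::::::::::--+*****####%@@@@@@@@@@@@@@@@@@@@@@@@@@@@
::-=+*=::::::::::::::::--=******####@@@@@@@@@@@@@@@@@@@@@@@@@@@@
::-=+*=::::::::::::::::--=******####@@@@@@@@@@@@@@@@@@@@@@@@@@@@
::-=+*=:::::::::::::::---+******####@@@@%##%%%@@@@@@@@@@@@@@@@@@
::-=+*=:::::::::::::::---+******####%%%#######%%%@@@@@@@@@@@@@@@
::-=+*=:::::::::::::::---+******####@%###############%%@@@@@@@@@
::-=+*=:::::::::::::::---+*++***####%%##**************#%%@@@@@@@
::-=+*=:::::::::::::::---+*+++++**##%@%#+===++**********###%%@@@
::-=+*=:::::::::::::-----+***+++****#*=-------=+************#%%%
::-=++=::::::::----=====-+*******++=====-------=+**************#
::-=++=:::::::=**++=======+***+====++++++==------+**************
::-=++=::::::+%%%%##*++=========+********++=-----+**************
::-=++=:::::-#%@@@@%%%#*
[... 977 characters left out ...]
%%%%%%*+++++++++++++++++++++++++++++++
::-+++=-:::::--------+%%%%%%%%%%*+++++++++++++++++++++++++++++++
::-+++=-::::-------=*%@@@@%%%%%%*+++++++++++++++++++++++++++++++
::-+++=-:::-------+%@@@@@@@%%%%%*+++++++++++++++++++++++++++++++
::-+++=-::------=*%@@@@@@@@@@%%%*+++++++++++++++++++++++++++++++
::-+++=-::-----+#@@@@@@@@@@@@@%%*+++++++++++++++++++++++++++++++
::-+++=-::-----#@@@@@@@@@@@@@@@%%%##############################
::-+++=-::-----#@@@@@@@@@@@@@@@@@@@@@@@@@@@@@@@@@@@@@@@@@@%%%%%%
::-+++=-::----=#@@@@@@@@@@@@@@@@@@@@@@@@@@@@@@@@@@@@@@@@@%%%%%%%
::-+++=-:-----=#@@@@@@@@@@@@@@@@@@@@@@@@@@@@@@@@@@@@@%%%%%%%%%%%
cap bore exp (np.float64(535.7000794237267), np.float64(269.40786421186715))
```

By this view the bar lies about 65° from fixture x, i.e. about 128° turned (2.24 rad). That disagrees with the gripper's 142.6°, and it is short of 2.35. I'll measure it properly before regrasping.

```bash
cat > ang.py <<'E'
from wing import *
def ang(f):
    r,_=wing(f);g=cv2.GaussianBlur(cv2.cvtColor(r,cv2.COLOR_BGR2GRAY),(5,5),0)
    best=[]
    # mean intensity gradient along candidate bar edges: two parallel lines at +-4 mm
    gx=cv2.Sobel(g,cv2.CV_32F,1,0);gy=cv2.Sobel(g,cv2.CV_32F,0,1)
    seg=cv2.createLineSegmentDetector().detect(g)[0][:,0]
    for x1,y1,x2,y2 in seg:
        L=np.hypot(x2-x1,y2-y1)*.25
        if L<14: continue
        a=np.degrees(np.arctan2(x2-x1,y2-y1))%180 # heading from +x(row) to +y(col)
        n=((x1-160)*(y2-y1)-(y1-160)*(x2-x1))/np.hypot(x2-x1,y2-y1)*.25
        m=np.hypot((x1+x2)/2-160,(y1+y2)/2-160)*.25
        if abs(n)<7 and m<20: best.append((round(a,1),round(n,1),round(L,1)))
    return best
E
python3 - <<'E'
from ang import *
f=grab("wrist");print("now",ang(f))
a=np.radians(-2.396);W=np.eye(4);W[:3,:3]=np.array([[-np.cos(a),-np.sin(a),0],[-np.sin(a),np.cos(a),0],[0,0,-1]]);W[:3,3]=[.628696,-.023746,.205326]
f15=dict(f,pixels=cv2.imread("pics/w15.png"),W=W@np.array(f["T_tool_cam"]));print("w15",ang(f15))
f21=dict(f,pixels=cv2.imread("pics/w21.png"),W=np.load("w21.npy"));print("w21",ang(f21))
C=F(-45,-100,.102);to(C[0],C[1],.217,62.6)
E
```

```text
now [(np.float32(65.0), np.float32(-3.2), np.float32(25.3)), (np.float32(65.3), np.float32(-3.7), np.float32(49.0))]
w15 [(np.float32(13.3), np.float32(-2.8), np.float32(18.7)), (np.float32(14.1), np.float32(-4.3), np.float32(51.2))]
w21 [(np.float32(14.4), np.float32(-4.0), np.float32(22.7))]
tool shift [ 46.5 -41.2   5.4] twist -64.56
```

Precisely, the bar went from 14° to 65.2°: 129° turned, 2.25 rad. It needs about 20° more, so I'll regrasp aligned to the bar.

Emit:
arm_command:
  series:
    - {"tx":15,"ty":-13,"tz":0,"twist":-6.5}
    - {"tx":30,"ty":-26,"tz":0,"twist":-13}
    - {"tx":46.5,"ty":-41.2,"tz":0,"twist":-19.5}
    - {"tx":46.5,"ty":-41.2,"tz":0,"twist":-26}
    - {"tx":46.5,"ty":-41.2,"tz":0,"twist":-32.5}
    - {"tx":46.5,"ty":-41.2,"tz":0,"twist":-39}
    - {"tx":46.5,"ty":-41.2,"tz":0,"twist":-45.5}
    - {"tx":46.5,"ty":-41.2,"tz":0,"twist":-52}
    - {"tx":46.5,"ty":-41.2,"tz":0,"twist":-58.5}
    - {"tx":46.5,"ty":-41.2,"tz":0,"twist":-64.6}
    - {"tx":46.5,"ty":-41.2,"tz":0,"twist":-64.6}
    - {"tx":46.5,"ty":-41.2,"tz":0,"twist":-64.6}

```text
clock: 50.7
position: [0.5818, -0.0684, 0.2226]
tcp_rot: [0.0, -0.519, 0.855, -0.0]
ft_force: [-0.1, 0.4, -0.1]
finger_gap: 0.0213
```

Emit:
arm_command:
  series:
    - {"tx":0,"ty":0,"tz":15,"twist":0}
    - {"tx":0,"ty":0,"tz":30,"twist":0}
    - {"tx":0,"ty":0,"tz":45,"twist":0}
    - {"tx":0,"ty":0,"tz":58,"twist":0}
    - {"tx":0,"ty":0,"tz":66,"twist":0}
    - {"tx":0,"ty":0,"tz":69,"twist":0}
    - {"tx":0,"ty":0,"tz":69,"twist":0}
    - {"tx":0,"ty":0,"tz":69,"twist":0}
    - {"tx":0,"ty":0,"tz":69,"twist":0}

```text
clock: 51.45
position: [0.5825, -0.0682, 0.1544]
tcp_rot: [0.001, -0.52, 0.854, -0.0]
ft_force: [0.5, -0.2, 0.5]
finger_gap: 0.0211
```

Emit:
arm_command:
  series:
    - {"tx":0,"ty":0,"tz":0,"twist":0}
    - {"tx":0,"ty":0,"tz":0,"twist":0}
    - {"tx":0,"ty":0,"tz":0,"twist":0}
    - {"tx":0,"ty":0,"tz":0,"twist":0}
    - {"tx":0,"ty":0,"tz":0,"twist":0}
    - {"tx":0,"ty":0,"tz":0,"twist":0}
  hand: -1
  force: 60

```text
clock: 51.95
position: [0.5823, -0.0681, 0.1544]
tcp_rot: [0.0, -0.52, 0.854, -0.0]
ft_force: [-2.3, 2.5, 6.0]
finger_gap: 0.0068
```

Run:
```python
from wing import *
o=manip.get_obs();print(o["position"],o["finger_gap"],yaw(),o["ft_force"].round(1),o["torque"].round(2))
```

```text
[ 0.58227681 -0.06806811  0.15436593] 0.006796675796090479 62.691023181610376 [-2.3  2.5  6. ] [0.62 1.03 0.08]
```

Turning further, watching the torque for the stop.

Emit:
arm_command:
  series:
    - {"tx":0,"ty":0,"tz":0,"twist":3}
    - {"tx":0,"ty":0,"tz":0,"twist":6}
    - {"tx":0,"ty":0,"tz":0,"twist":9}
    - {"tx":0,"ty":0,"tz":0,"twist":12}
    - {"tx":0,"ty":0,"tz":0,"twist":12}

```text
clock: 52.37
position: [0.5823, -0.068, 0.1546]
tcp_rot: [0.0, -0.429, 0.903, -0.001]
ft_force: [-3.1, 0.1, 6.5]
finger_gap: 0.007
```

Run:
```python
from ang import *
o=manip.get_obs();print(o["position"],o["finger_gap"],yaw(),o["ft_force"].round(1),o["torque"].round(2))
print(ang(grab("wrist")))
```

```text
[ 0.58230816 -0.06803198  0.15458267] 0.006990971915566994 50.82030099826406 [-3.1  0.1  6.5] [0.18 1.19 2.52]
[(np.float32(53.5), np.float32(-3.3), np.float32(22.4)), (np.float32(55.2), np.float32(-3.2), np.float32(21.8)), (np.float32(56.4), np.float32(5.5), np.float32(23.9)), (np.float32(51.0), np.float32(5.4), np.float32(15.2))]
```

Emit:
arm_command:
  series:
    - {"tx":0,"ty":0,"tz":0,"twist":2}
    - {"tx":0,"ty":0,"tz":0,"twist":4}
    - {"tx":0,"ty":0,"tz":0,"twist":5}
    - {"tx":0,"ty":0,"tz":0,"twist":5}

```text
clock: 52.75
position: [0.5823, -0.068, 0.1546]
tcp_rot: [0.0, -0.391, 0.92, -0.001]
ft_force: [-4.4, -0.2, 6.1]
finger_gap: 0.0067
```

Run:
```python
from ang import *
o=manip.get_obs();print(o["position"],o["finger_gap"],yaw(),o["ft_force"].round(1),o["torque"].round(2))
print(ang(grab("wrist")))
```

```text
[ 0.58230396 -0.06798042  0.15464612] 0.006680164377462719 46.037362912864836 [-4.4 -0.2  6.1] [0.05 1.27 3.55]
[(np.float32(44.9), np.float32(-2.6), np.float32(19.4)), (np.float32(49.3), np.float32(-3.2), np.float32(14.4)), (np.float32(50.5), np.float32(-3.3), np.float32(21.0)), (np.float32(51.6), np.float32(5.6), np.float32(23.5)), (np.float32(46.5), np.float32(5.3), np.float32(15.0))]
```

Torque is proportional to the turn past 65°: 2.52 N m at 12° over, 3.55 at 17° over, and 2.84 at 13.8° over on the first try. So the stop is springy and its rest position is 65°: the screw was already at its stop. I'll unwind the 16°, open, rise and verify.

Emit:
arm_command:
  series:
    - {"tx":0,"ty":0,"tz":0,"twist":-4}
    - {"tx":0,"ty":0,"tz":0,"twist":-8}
    - {"tx":0,"ty":0,"tz":0,"twist":-12}
    - {"tx":0,"ty":0,"tz":0,"twist":-15}
    - {"tx":0,"ty":0,"tz":0,"twist":-15}
    - {"tx":0,"ty":0,"tz":0,"twist":-15}

```text
clock: 53.3
position: [0.5823, -0.0681, 0.1544]
tcp_rot: [0.0, -0.506, 0.863, -0.0]
ft_force: [-4.3, 1.4, 5.5]
finger_gap: 0.0066
```

Run:
```python
from wing import *
o=manip.get_obs();print(o["position"],o["finger_gap"],yaw(),o["ft_force"].round(1),o["torque"].round(2))
```

```text
[ 0.58226724 -0.06806874  0.15436727] 0.006577342753371797 60.78275511813305 [-4.3  1.4  5.5] [0.4  0.99 0.76]
```

Emit:
arm_command:
  series:
    - {"tx":0,"ty":0,"tz":0,"twist":0}
    - {"tx":0,"ty":0,"tz":0,"twist":0}
    - {"tx":0,"ty":0,"tz":0,"twist":0}
    - {"tx":0,"ty":0,"tz":0,"twist":0}
    - {"tx":0,"ty":0,"tz":-15,"twist":0}
    - {"tx":0,"ty":0,"tz":-40,"twist":0}
    - {"tx":0,"ty":0,"tz":-68,"twist":0}
    - {"tx":0,"ty":0,"tz":-68,"twist":0}
  hand: -0.5

```text
clock: 53.97
position: [0.5839, -0.0687, 0.2279]
tcp_rot: [0.004, -0.505, 0.863, -0.003]
ft_force: [0.9, -0.3, 2.2]
finger_gap: 0.0218
```

Emit:
arm_command:
  series:
    - {"tx":0,"ty":0,"tz":0,"twist":7}
    - {"tx":0,"ty":0,"tz":0,"twist":14}
    - {"tx":0,"ty":0,"tz":0,"twist":21}
    - {"tx":0,"ty":0,"tz":0,"twist":28}
    - {"tx":0,"ty":0,"tz":0,"twist":35}
    - {"tx":0,"ty":0,"tz":0,"twist":42}
    - {"tx":0,"ty":0,"tz":0,"twist":49}
    - {"tx":0,"ty":0,"tz":0,"twist":56}
    - {"tx":0,"ty":0,"tz":0,"twist":63.2}
    - {"tx":0,"ty":0,"tz":0,"twist":63.2}
    - {"tx":0,"ty":0,"tz":0,"twist":63.2}

```text
clock: 54.88
position: [0.5821, -0.0683, 0.2211]
tcp_rot: [-0.0, 0.02, 1.0, 0.0]
ft_force: [0.3, 0.5, 0.4]
finger_gap: 0.0216
```

Run:
```python
from ang import *
o=manip.get_obs();print(o["position"],o["finger_gap"],yaw(),o["clock"])
f=grab("wrist");cv2.imwrite("pics/w24.png",f["pixels"]);print(ang(f))
to(.6303,.0242,.2,-2.4)
```

```text
[ 0.58210162 -0.06825417  0.22109317] 0.021647135499388345 -2.324958985236435 54.8833
[(np.float32(65.1), np.float32(-2.5), np.float32(19.3))]
tool shift [-44.4  94.3  21.1] twist 0.09
```

It rests at 65.1° again after both over-turns: that is the joint's stop. For a final check I'll return to the earlier pose (picture w21, taken with the pad at 6 mm) and compare the jaw, pad, gear and cap regions.

Emit:
arm_command:
  series:
    - {"tx":0,"ty":6,"tz":3,"twist":0}
    - {"tx":0,"ty":12.8,"tz":5.1,"twist":0}
    - {"tx":0,"ty":12.8,"tz":5.1,"twist":0}
    - {"tx":0,"ty":12.8,"tz":5.1,"twist":0}

```text
clock: 55.27
position: [0.5826, -0.0548, 0.2158]
tcp_rot: [-0.0, 0.021, 1.0, -0.0]
ft_force: [-0.7, 0.3, -0.0]
finger_gap: 0.0214
```

Run:
```python
from ang import *
o=manip.get_obs();print(o["position"],o["finger_gap"],yaw(),o["clock"])
f=grab("wrist");cv2.imwrite("pics/w25.png",f["pixels"])
a=dict(f,pixels=cv2.imread("pics/w21.png"),W=np.load("w21.npy"))
ga=cv2.cvtColor(a["pixels"],cv2.COLOR_BGR2GRAY);g=cv2.cvtColor(f["pixels"],cv2.COLOR_BGR2GRAY)
for n,y,x,z,w in(("plate hole",107.5,-72.5,.018,14),("tab",-7,-15,.100,16),("pad",41,-18,.08,14),("gear edge",75,-27,.075,14),("cap",75,0,.104,26),("spacer/gear foot",65,-20,.03,16)):
    u,v=proj(a,F(x,y,z));u,v=int(u),int(v)
    if not(w+10<u<630-w and w+10<v<470-w): print(n,"out",u,v);continue
    t=ga[v-w:v+w,u-w:u+w];m=cv2.matchTemplate(g[v-w-8:v+w+8,u-w-8:u+w+8],t,cv2.TM_CCOEFF_NORMED);_,q,_,l=cv2.minMaxLoc(m)
    print(n,(u,v),"shift",(l[0]-8,l[1]-8),round(q,3))
print("wing",ang(f))
t=grab("top")
for n,z in (("cap",.104),):
    u,v=proj(t,F(0,75,z));print(n,u,v,dark(t,int(u),int(v),z,5)[1][:2].round(4),F(0,75,z)[:2])
t0=cv2.imread("pics/top0.png");
for n,(u,v) in dict(alcohol=(190,188),glue=(145,254),jar=(465,198),beaker=(510,260),bracket=(467,307),scraper=(309,175)).items():
    p=t0[v-15:v+15,u-15:u+15];m=cv2.matchTemplate(t["pixels"][v-21:v+21,u-21:u+21],p,cv2.TM_CCOEFF_NORMED);_,q,_,l=cv2.minMaxLoc(m);print(n,l[0]-6,l[1]-6,round(q,3))
```

```text
[ 0.58258096 -0.05480908  0.21581677] 0.0214061501724012 -2.4279078727172987 55.2667
plate hole (555, 200) shift (0, 0) 0.972
tab (446, 314) shift (-1, 0) 0.98
pad (504, 295) shift (-1, 0) 0.99
gear edge (549, 279) shift (0, 0) 0.988
cap (568, 336) shift (0, 0) 0.991
spacer/gear foot (502, 264) shift (-1, 0) 0.993
wing [(np.float32(65.3), np.float32(-2.5), np.float32(15.9))]
cap 283.43713513133827 221.0001611052934 [0.6342 0.1145] [0.634  0.1045]
alcohol 0 0 1.0
glue 0 0 1.0
jar 0 0 0.995
beaker 0 0 1.0
bracket 0 0 0.998
scraper 0 0 1.0
```

Everything checks out: the stack, pad and jaw are unchanged within a pixel, the bystanders are unmoved and the wing is at its stop. The arm is clear, so I'm handing in.

```bash
python3 -c "
from h import *
print(ticket.finish_job())"
```

```text
the job is handed in; nothing more can be done
None
```

The fixture is loaded and locked, and the job was handed in at about 55 s. One figure, the wing angle, does not add up fully. I put the spacer, all three gears and the cap on the spindle, each touching down at its predicted height. Then I slid the jaw in, let go, and turned the wing screw clockwise to its stop.

**Checks that agreed**
- **Stack and jaw:** after locking, the stack, jaw and pad looked the same to within 1 px as in a picture from before the wing was turned.
- **Pad:** it was in about 6 mm of its 12 after I let go.
- **Bystanders:** none had moved.
- **Guard:** I planned about 5 mm or more of clearance and saw no sign of touching it, though the guard's own contact force can't be read.

**Checks that disagreed**
- **Wing angle:** the bar turned about 129° (2.25 rad) from its first seen position. That is below 2.35 rad if it started at exactly 0. I took it as locked because twice it resisted with torque rising to 2.8–3.6 N m. Both times it sprang back to the same 65° rest, so it probably started near 0.35 rad rather than 0.
- **Cap in the top view:** the last check there put the cap about 10 mm off in y. I discounted it because the search window was too tight and caught the dark surroundings; the wrist view showed the cap in place.
- **Light contacts:** the fingertips touched the bench once and the jaw once, at about 8–10 N.

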